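Set the tester and probe a row of power boards

ROBOT

A 7-joint arm with a two-finger parallel gripper is mounted at the origin on the work surface. World frame = base frame: x ahead of the robot, y to its left, z up, the work surface at z = 0. Lengths are in m, angles in rad, forces in N, time in s.
With the tool pointing down it reaches from about 0.4 to 0.85 m from the base axis. Payload 4.5 kg.
Tool frame: the origin (TCP) lies at the very end of the fingers, on their centre line; the grasp point (between the pads) lies 19 mm behind it (r.grip_point_offset is the distance from the TCP to the grasp point, in m); z points along the fingers, y is the line along which they close (so a half turn about z gives the same grasp; the last joint's range is limited). The gripper opens to 88 mm and grips with 3 to 60 N. Pads are 18 mm wide; open, the fingers measure 123 mm over their backs; the gripper's body (75 mm by 187 mm) begins 45 mm behind the grasp point.
Start: joints at [-1.096, 0.689, -0.195, 1.565, 0.157, 0.902, -0.215], TCP at [0.267, 0.565, 0.239] pointing down, gripper open.
Joint ranges: [-3.01, 3.01], [-0.46, 2.08], [-1.47, 1.51], [0.13, 2.56], [-1, 4.14], [0.04, 2.09], [-2.66, 2.66]. Speed limits (rad/s): [2.57, 2.57, 3.14, 3.14, 3.14, 3.14, 3.14].

INTERFACE

Orientations are given as a unit quaternion [x, y, z, w].
In Python, from plant import r gives the robot as it stands.
- The arm moves only by the tool carry_out, never from a script. Its argument "rows" is a list of rows, each a list of 3 entries, a list of its own where there are three numbers: the shift along the tool's x, y, z in cm, then the turn, a rotation vector about the tool's x, y, z in degrees, then the closure, from 0 (fully open) to 1 (shut). A call has 1 to 12 rows; each row is the pose to reach, as a shift and turn from the pose commanded when the call began, along the tool's axes at that moment; what a row does not reach only later rows make up. A row lasts 1/10 s, in which the tool goes at most 50 mm and 8.59 degrees, less where a joint would pass 70% of its speed; a pose out of reach is approached as far as the arm can. A call with a gripper value outside its range is refused whole. The fingers move at their own pace and stop on an object; "newtons" is the grip in N (left out, the last holds). Time passes only in rows, so rows that repeat a pose let the fingers close. It gives the time, the measured TCP pose, the force, the opening and the grip force at its end, in the units of the state.
- r.get_state(): the state, without advancing time (a new reading comes with each control period).
- r.snapshot(name): name is "scene" or "top" or "wrist"; returns a dict with "image" (420x560x3 uint8, red, green, blue), "fx", "fy", "cx", "cy" (pixels), "pose" (4x4, takes a point from camera to world coordinates). Camera axes: x right, y up, looking along -z (the intrinsics and any distortion apply to the point x, -y, -z); pixel columns grow to the right and rows downward; lengths in m; the calibration is good to about 2 mm. A picture is of the moment at which its call begins. There is no depth.
- r.finish_job(): hands the job in; it is judged then, once.
The state is a dict: "clock": time; "q": joint angles; "qd": joint speeds; "joint_torque": joint torques, N m; "tool_pos": TCP position; "eef_rot": TCP orientation; "contact_force": force on the tool from outside, world axes, zero at the start; "moment": the same for the moment, N m; "opening": opening from 0.0 (shut) to 1.0 (fully open); "finger_force": force on a finger pad.
Only numpy, scipy, OpenCV 4.12 (cv2) and the standard library are available. Lean on these libraries where they do the work, as an engineer would, in place of code of your own. Each camera call takes 0.05 s, during which the arm holds its last target. There are 200 camera calls.

TASK

Set the tester's three dials, from left to right, to 4, 7 and 2, the programme for these boards. Then take the cordless probe from its stand and work along the row of boards from left to right, so that the readings are logged in order: on each board rest the probe's spring tip lightly for about two seconds, until the reading settles, on the input land (beside the round capacitor), then on the output land (nearer the terminal strip). Finish by standing the probe fully home in its stand; leave the dials as set, the boards lying flat on the mat, and the solder spool and cleaner pot where they are.

Things in the scene. Friction and masses are not known exactly. Their poses are not given: they have to be found in the camera images.
- dial1 (a joint): left dial of the tester, rad: 0 at mark 0, growing clockwise seen from above, 0.5236 (30 deg) from mark to mark, stops at 0 and 4.712 (mark 9). Turns smoothly against light friction (0.05 N m), stays where left, may start between marks. The same holds for all three. Ten white marks ring each dial; mark 0 (the long one) lies near and left, 1 to 9 follow clockwise, mark 9 near and right.
- dial2 (a joint): middle dial, same values. The tester is a grey instrument fixed to the bench, 140 deep by 230 wide by 55 mm high, facing roughly to the robot; its three dials stand in a row across its black top, 72 mm apart, 90 mm in front of its rear face. The rear 35 mm rises to 88 mm and carries the display and, at its left end, a stub aerial to 138 mm. It may stand left or right of the probe stand.
- dial3 (a joint): right dial, same values. Seen from above, mark 0 lies 135 deg anticlockwise from the tester's depth axis (pointing from its front straight to its rear), so marks 4 and 5 lie 15 deg either side of straight to the rear.
- dial1_grip (a point): on the left dial's axis at gripping height, 31 mm above the tester's top; turns with the dial, x axis along the bar to its pointer end (white line), z up. Each dial: grey disc 44 mm across, 8 thick, with an upright bar 40 long, 14 thick, up to 38 mm above the tester's top. Grip across the 14 mm; neighbours leave 30 mm clear.
- dial2_grip (a point): the same point of the middle dial.
- dial3_grip (a point): the same point of the right dial.
- stand_top (a point): centre of the bore of the probe stand at its flat upper rim, on which the probe's collar rests. The stand is an upright metal tube fixed to the bench, outside diameter 44, bore 24, 75 mm high, with an 80 mm foot disc.
- probe: cordless pen probe, about 90 g, starting tip down in the stand. Origin on its axis at the underside of its collar (34 mm across, 6 thick), z up. Grey handle from z 6 to 81 mm, 28 (x) by 18 (y): grip across the 18 mm, about 45 mm above the origin. Below the collar a black nose (17 mm across, tapering to 6 at z -46), then a 4 mm thick spring tip to z -62. 3.5 mm sideways play in the bore.
- probe_tip (a point): rounded end of the probe's spring tip, on the probe's axis, 62 mm below its origin when not pressed; moves with the tip.
- plunger (a joint): how far the spring tip is pushed into the probe, m: 0 free, 0.008 at its stop; takes 1 N to start and 0.25 N more for each mm.
- board1: power board 1 counted from the left (larger y); any may be missing. Loose green board 76 (x) by 64 mm (y) on four feet, 80 g, upper face at z 8.5; origin under its centre, x roughly away from the robot. On it: round capacitor (16 across, to z 28.5) at x 22, y -18; coil (14 square, to z 18) at 20, 22; white relay (20 by 14, to z 24) at -4, -17; terminal strip (12 by 44, to z 20) at x -26.
- board1_in (a point): centre of the top of board1's input land: brass disc 10 mm across, white ring, at x 22, y 2, z 10 of the board, beside the round capacitor.
- board1_out (a point): centre of the top of board1's output land: brass disc 10 mm across, white ring, at x -6, y 12, z 10 of the board, the one nearer the terminal strip.
- board2: power board 2 counted from the left (larger y); any may be missing. Loose green board 76 (x) by 64 mm (y) on four feet, 80 g, upper face at z 8.5; origin under its centre, x roughly away from the robot. On it: round capacitor (16 across, to z 28.5) at x 22, y -18; coil (14 square, to z 18) at 20, 22; white relay (20 by 14, to z 24) at -4, -17; terminal strip (12 by 44, to z 20) at x -26.
- board2_in (a point): centre of the top of board2's input land: brass disc 10 mm across, white ring, at x 22, y 2, z 10 of the board, beside the round capacitor.
- board2_out (a point): centre of the top of board2's output land: brass disc 10 mm across, white ring, at x -6, y 12, z 10 of the board, the one nearer the terminal strip.
- board3: power board 3 counted from the left (larger y); any may be missing. Loose green board 76 (x) by 64 mm (y) on four feet, 80 g, upper face at z 8.5; origin under its centre, x roughly away from the robot. On it: round capacitor (16 across, to z 28.5) at x 22, y -18; coil (14 square, to z 18) at 20, 22; white relay (20 by 14, to z 24) at -4, -17; terminal strip (12 by 44, to z 20) at x -26.
- board3_in (a point): centre of the top of board3's input land: brass disc 10 mm across, white ring, at x 22, y 2, z 10 of the board, beside the round capacitor.
- board3_out (a point): centre of the top of board3's output land: brass disc 10 mm across, white ring, at x -6, y 12, z 10 of the board, the one nearer the terminal strip.
- board4: power board 4 counted from the left (larger y); any may be missing. Loose green board 76 (x) by 64 mm (y) on four feet, 80 g, upper face at z 8.5; origin under its centre, x roughly away from the robot. On it: round capacitor (16 across, to z 28.5) at x 22, y -18; coil (14 square, to z 18) at 20, 22; white relay (20 by 14, to z 24) at -4, -17; terminal strip (12 by 44, to z 20) at x -26.
- board4_in (a point): centre of the top of board4's input land: brass disc 10 mm across, white ring, at x 22, y 2, z 10 of the board, beside the round capacitor.
- board4_out (a point): centre of the top of board4's output land: brass disc 10 mm across, white ring, at x -6, y 12, z 10 of the board, the one nearer the terminal strip.
- spool: bystander: solder spool, 56 mm across, 50 high; origin under its centre. Leave alone.
- cleaner: bystander: black tip-cleaner pot with brass wool, 64 mm across, 48 high; origin under its centre. Leave alone.
Things that resemble listed ones, but are neither listed nor needed, are in the scene too. Leave any pink or red look-alike of the board2 alone. Leave any blue or pink look-alike of the board1 alone.

How it is judged:
On the way, in this order (a step that is already met when the one before it is completed fails the run):
1. the three dials stand at 4, 7 and 2, each within 0.13 rad (value of joint dial1 between 1.964 and 2.224 rad and value of joint dial2 between 3.535 and 3.795 rad and value of joint dial3 between 0.917 and 1.177 rad), for 0.2 s.
2. the probe's tip rests lightly on the input land of board1 (distance between probe_tip and board1_in below 0.006 m and contact force between probe and board1 between 0.4 and 15 N), for 1.2 s.
3. the probe's tip rests lightly on the output land of board1 (distance between probe_tip and board1_out below 0.006 m and contact force between probe and board1 between 0.4 and 15 N), for 1.2 s.
4. the probe's tip rests lightly on the input land of board2 (distance between probe_tip and board2_in below 0.006 m and contact force between probe and board2 between 0.4 and 15 N), for 1.2 s.
5. the probe's tip rests lightly on the output land of board2 (distance between probe_tip and board2_out below 0.006 m and contact force between probe and board2 between 0.4 and 15 N), for 1.2 s.
6. the probe's tip rests lightly on the input land of board3 (distance between probe_tip and board3_in below 0.006 m and contact force between probe and board3 between 0.4 and 15 N), for 1.2 s.
7. the probe's tip rests lightly on the output land of board3 (distance between probe_tip and board3_out below 0.006 m and contact force between probe and board3 between 0.4 and 15 N), for 1.2 s.
8. the probe's tip rests lightly on the input land of board4 (distance between probe_tip and board4_in below 0.006 m and contact force between probe and board4 between 0.4 and 15 N), for 1.2 s.
9. the probe's tip rests lightly on the output land of board4 (distance between probe_tip and board4_out below 0.006 m and contact force between probe and board4 between 0.4 and 15 N), for 1.2 s.
At the end, for the whole second after the job is handed in: dials at 4, 7, 2 (each within 0.13 rad); probe upright (0.06 rad), at rest in its stand, collar within 4 mm of the rim and 7 mm of its centre; boards flat (0.05 rad) and at rest. A touch: tip within 6 mm of the land's centre, 0.4 to 15 N, for 1.2 s (all of step 1 and horizontal distance between probe and stand_top below 0.007 m and z of probe in the frame of stand_top between -0.004 and 0.004 m and angle between probe's own z axis and vertical below 0.06 rad and linear speed of each of probe, board1, board2, board3, board4 below 0.02 m/s and angle between each of board1, board2, board3, board4's own z axis and vertical below 0.05 rad).
It fails at once if the solder spool is moved more than 25 mm (distance of spool from where it was at the start of the episode above 0.025 m).
It fails at once if the cleaner pot is moved more than 25 mm (distance of cleaner from where it was at the start of the episode above 0.025 m).
Of board1, board2, board3, board4 only 2 to 4 are there at a start; the rules pass over those that are not, and their reading is None.
At some moment in a run one of board1, board2, board3, board4 may be knocked a few centimetres aside while the robot is not near it.
It also fails if it takes over 210 s, if anything falls off the work surface, if the arm or the gripper's body presses on something with over 40 N, if the wrist force passes 120 N, or if a joint passes its speed limit or range.

## Working session

There is one attempt and no reset: what is moved stays moved. The work goes in short steps, Python scripts to look and compute and a tool call to move; the robot and the scene stay as the last step left them, time stands still between calls to the robot, and variables do not carry over. Pictures are saved under pics/ and viewed, at most 14 in all, crops included, and the job is handed in when it is done.

Besides the shell and the picture viewer there is one more tool, called after "Call:" as name([rows], argument=value, ...), one row to a line, values as JSON. carry_out: Moves the arm, as the interface text tells. Its arguments: {"type":"object","properties":{"rows":{"type":"array"},"newtons":{"type":"number"}},"required":["rows"]}

```bash
ls; mkdir -p pics; python3 - <<'E'
from plant import r
import cv2,numpy as np,pickle
d={}
for n in ("scene","top","wrist"):
    s=r.snapshot(n); d[n]=s
    cv2.imwrite(f"pics/{n}0.png",cv2.cvtColor(s["image"],cv2.COLOR_RGB2BGR))
    print(n,{k:(np.round(v,4).tolist() if k=="pose" else v) for k,v in s.items() if k!="image"})
pickle.dump(d,open("s0.pkl","wb"))
print(r.get_state(), r.grip_point_offset)
E
```

```text
pics
scene {'fx': 398.7833913033643, 'fy': 398.7833913033643, 'cx': 278.5832402144054, 'cy': 204.6932018991911, 'pose': [[0.3419, -0.5088, 0.7901, 1.3047], [0.9396, 0.1989, -0.2786, -0.3048], [-0.0154, 0.8376, 0.5461, 0.6647], [0.0, 0.0, 0.0, 1.0]]}
top {'fx': 481.73274356856143, 'fy': 481.73274356856143, 'cx': 280.7737885456202, 'cy': 206.0629878378149, 'pose': [[-0.0048, 0.9861, -0.1659, 0.2809], [-0.9999, -0.0031, 0.0104, -0.0004], [0.0098, 0.166, 0.9861, 1.3128], [0.0, 0.0, 0.0, 1.0]]}
wrist {'fx': 359.98467395703767, 'fy': 359.98467395703767, 'cx': 279.63499679314833, 'cy': 211.487033629623, 'pose': [[0.4268, -0.8641, -0.2666, 0.197], [0.9043, 0.4074, 0.1274, 0.5977], [-0.0014, -0.2955, 0.9553, 0.384], [0.0, 0.0, 0.0, 1.0]]}
{'clock': 0.15, 'q': array([-1.09618246,  0.68981279, -0.19455833,  1.56605899,  0.15727462,
        0.90250114, -0.21508014]), 'qd': array([-0.00099346, -0.00160961, -0.00180096, -0.00398586,  0.00052013,
        0.00049543, -0.00112557]), 'joint_torque': array([-2.79498381e-04, -5.27866924e+01, -1.26825459e+00, -1.53587347e+01,
       -5.25023206e-02,  3.94851813e-03,  9.90082162e-05]), 'tool_pos': array([0.26648423, 0.56482754, 0.23809395]), 'eef_rot': array([ 2.18583899e-01,  9.75817910e-01, -6.85223203e-04, -1.22995353e-04]), 'contact_force': array([ 0.2065563 , -0.24027012, -0.04977191]), 'moment': array([-0.04514477, -0.01164241, -0.00710447]), 'finger_force': 0.0, 'opening': 1.0003633899642326} 0.0187
```

View pics/top0.png

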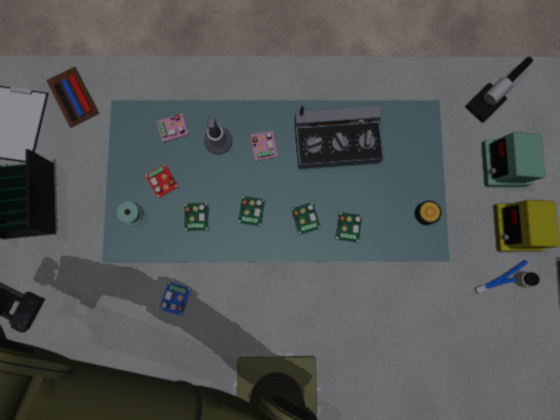

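View pics/scene0.png

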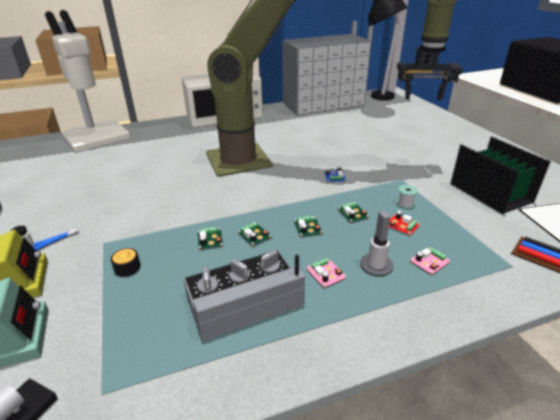

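The top view shows the green boards 1–4 at px (196,217), (251,211), (306,218), (349,226). The tester is at (338,135) with its dials at about (315,144), (340,142), (366,141), and the stand is at (217,135). The spool is at (130,212) and the cleaner at (429,212). The pink, red and blue boards are decoys.

```bash
cat > h.py <<'E'
import numpy as np,cv2
from scipy.spatial.transform import Rotation as R
def ray(s,u,v):
    d=np.array([(u-s["cx"])/s["fx"],-(v-s["cy"])/s["fy"],-1.0])
    P=np.array(s["pose"]); return P[:3,3],P[:3,:3]@d
def onz(s,u,v,z):
    o,d=ray(s,u,v); return o+d*(z-o[2])/d[2]
def proj(s,p):
    P=np.array(s["pose"]); c=P[:3,:3].T@(np.asarray(p)-P[:3,3])
    return np.array([s["cx"]+s["fx"]*c[0]/-c[2], s["cy"]-s["fy"]*c[1]/-c[2]])
def snap(r,n,name=None):
    s=r.snapshot(n)
    if name: cv2.imwrite(f"pics/{name}.png",cv2.cvtColor(s["image"],cv2.COLOR_RGB2BGR))
    return s
def local(r,target):  # world target TCP position -> shift in tool axes (cm)
    st=r.get_state(); return np.round(R.from_quat(st["eef_rot"]).inv().apply(np.array(target)-st["tool_pos"])*100,2)
def greens(s,z=0.0085,amin=60):
    hsv=cv2.cvtColor(s["image"],cv2.COLOR_RGB2HSV)
    m=cv2.inRange(hsv,(45,90,20),(85,255,140))
    m=cv2.morphologyEx(m,cv2.MORPH_CLOSE,np.ones((9,9),np.uint8))
    out=[]
    for c in cv2.findContours(m,cv2.RETR_EXTERNAL,cv2.CHAIN_APPROX_NONE)[0]:
        if cv2.contourArea(c)<amin: continue
        w=np.array([onz(s,*p,z)[:2] for p in c[:,0,:]],np.float32)*1000
        out.append((cv2.minAreaRect(w),cv2.minAreaRect(c)))
    return out
E
python3 - <<'E'
import pickle,cv2,numpy as np
from h import *
d=pickle.load(open("s0.pkl","rb")); s=d["top"]
for g in greens(s): print(np.round(np.array(g[0][0]),1),np.round(g[0][1],1),round(g[0][2],1),"px",np.round(g[1][0]))
for n,u,v,z in [("stand rim",217,135,.075),("spool",130,212,.05),("cleaner",429,212,.048),("d1",315,144,.07),("d2",340,142,.07),("d3",366,141,.07)]: print(n,onz(s,u,v,z).round(3))
im=s["image"]
a=cv2.resize(im[90:180,280:400],None,fx=6,fy=6,interpolation=cv2.INTER_CUBIC)
cv2.imwrite("pics/crop_t.png",cv2.cvtColor(a,cv2.COLOR_RGB2BGR))
E
```

```text
[ 442.5 -198.8] [62.3 74.4] 81.1 px [349. 227.]
[467.6 -81.9] [74.2 62.9] 16.0 px [306. 218.]
[472.7 217.6] [74.4 60.1] 1.2 px [196. 216.]
[488.1  67. ] [62.  73.7] 81.4 px [251. 211.]
[583.7 725.6] [69.  68.6] 4.8 px [ 12. 177.]
stand rim [0.682 0.156 0.075]
spool [0.479 0.385 0.05 ]
cleaner [ 0.476 -0.409  0.048]
d1 [ 0.658 -0.106  0.07 ]
d2 [ 0.664 -0.173  0.07 ]
d3 [ 0.666 -0.243  0.07 ]
```

View pics/crop_t.png

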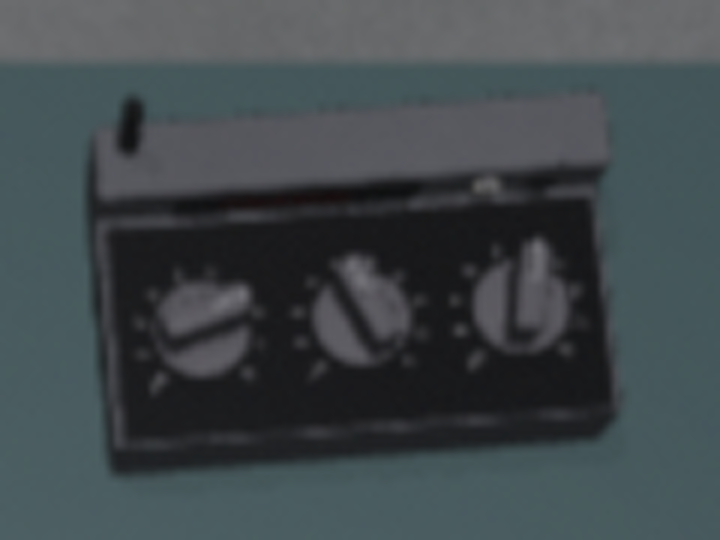

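The dials stand at about marks 6.7, 3.5 and 4.7. The tester is yawed about 5° and the aerial is at its rear left. I'll move the wrist camera over the tester.

Call:
carry_out([
  [[-62.9,-50.4,-2],[0,0,0],0],
  [[-62.9,-50.4,-2],[0,0,0],0],
  [[-62.9,-50.4,-2],[0,0,0],0],
  [[-62.9,-50.4,-2],[0,0,0],0],
  [[-62.9,-50.4,-2],[0,0,0],0],
  [[-62.9,-50.4,-2],[0,0,0],0],
  [[-62.9,-50.4,-2],[0,0,0],0],
  [[-62.9,-50.4,-2],[0,0,0],0],
  [[-62.9,-50.4,-2],[0,0,0],0],
  [[-62.9,-50.4,-2],[0,0,0],0],
  [[-62.9,-50.4,-2],[0,0,0],0],
  [[-62.9,-50.4,-2],[0,0,0],0],
])

```text
clock: 1.35
tool_pos: [0.5304, 0.0243, 0.2536]
eef_rot: [0.219, 0.976, 0.0, -0.0]
contact_force: [0.8, 1.2, -0.6]
opening: 1.0
finger_force: 0.0
```

Call:
carry_out([
  [[-16,-12.8,-1],[0,0,8],0],
  [[-16,-12.8,-1],[0,0,16],0],
  [[-16,-12.8,-1],[0,0,24],0],
  [[-16,-12.8,-1],[0,0,32],0],
  [[-16,-12.8,-1],[0,0,36],0.5],
  [[-16,-12.8,-1],[0,0,36],0.65],
  [[-16,-12.8,-1],[0,0,36],0.65],
  [[-16,-12.8,-1],[0,0,36],0.65],
])

```text
clock: 2.15
tool_pos: [0.6197, -0.1555, 0.2634]
eef_rot: [0.508, 0.862, 0.0, -0.001]
contact_force: [-0.3, 0.3, 0.2]
opening: 0.662
finger_force: 0.0
```

```bash
python3 - <<'E'
from plant import r
from h import *
import pickle
s=snap(r,"wrist","w1"); pickle.dump(s,open("w1.pkl","wb"))
st=r.get_state(); print(st["tool_pos"],st["q"].round(2),st["opening"], np.round(s["pose"],3).tolist())
E
```

```text
[ 0.61977616 -0.15570815  0.26357925] [ 0.22  0.68 -0.09  1.49  0.06  0.97  0.62] 0.612086855116122 [[0.875, -0.463, -0.143, 0.582], [0.484, 0.837, 0.256, -0.089], [0.001, -0.293, 0.956, 0.41], [0.0, 0.0, 0.0, 1.0]]
```

View pics/w1.png

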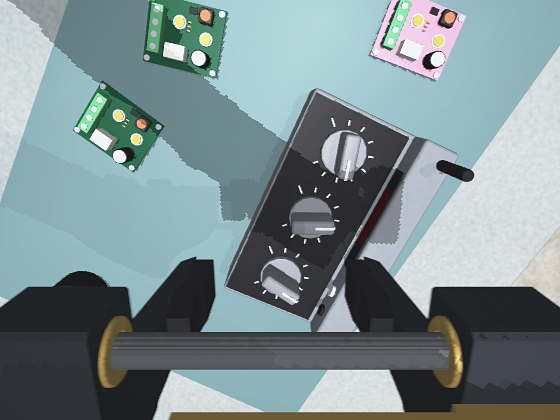

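The wrist view shows the discs at px (345,153), (311,218) and (281,276). The white pointer lines end near (347,175), (333,229) and (293,299). I'll measure these on a zoomed crop.

```bash
python3 - <<'E'
from h import *
import pickle
s=pickle.load(open("w1.pkl","rb"))
a=cv2.resize(s["image"][115:315,220:400],None,fx=3,fy=3,interpolation=cv2.INTER_CUBIC)
cv2.imwrite("pics/c2.png",cv2.cvtColor(a,cv2.COLOR_RGB2BGR))
g=cv2.cvtColor(s["image"],cv2.COLOR_RGB2GRAY)
m=cv2.inRange(g,75,255)
for n,c in (("d1",(345,153)),("d2",(311,218)),("d3",(281,276))):
    mask=np.zeros_like(m); cv2.circle(mask,c,26,255,-1)
    mm=cv2.morphologyEx(m&mask,cv2.MORPH_OPEN,np.ones((5,5),np.uint8))
    cs=max(cv2.findContours(mm,cv2.RETR_EXTERNAL,cv2.CHAIN_APPROX_NONE)[0],key=cv2.contourArea)
    w=np.array([onz(s,*p,.063)[:2]*1000 for p in cs[:,0]],np.float32)
    print(n,cv2.minEnclosingCircle(w),cv2.fitEllipse(w))
    ws=cv2.inRange(g,225,255)&mask
    cc=[(cv2.contourArea(k),k[:,0].mean(0).round().tolist(),onz(s,*k[:,0].mean(0),.093).round(4).tolist()) for k in cv2.findContours(ws,cv2.RETR_EXTERNAL,cv2.CHAIN_APPROX_NONE)[0] if len(k)>3]
    print(cc)
E
```

```text
d1 ((664.3751220703125, -101.49862670898438), 22.228208541870117) ((667.6307373046875, -98.65200805664062), (24.219467163085938, 46.501220703125), 19.801891326904297)
[(1.0, [363.0, 170.0], [0.6755, -0.1038, 0.093]), (29.0, [347.0, 169.0], [0.663, -0.1102, 0.093]), (2.0, [369.0, 156.0], [0.6738, -0.0915, 0.093])]
d2 ((670.5013427734375, -177.92494201660156), 22.527503967285156) ((670.2437744140625, -178.1066436767578), (26.505699157714844, 46.820125579833984), 118.95640563964844)
[(0.0, [318.0, 240.0], [0.6747, -0.1804, 0.093]), (18.0, [325.0, 228.0], [0.6746, -0.1678, 0.093])]
d3 ((673.3917846679688, -246.4405059814453), 26.921245574951172) ((673.4513549804688, -247.1422119140625), (39.22602081298828, 50.27964782714844), 30.378976821899414)
[(0.0, [276.0, 297.0], [0.6694, -0.2532, 0.093]), (18.5, [287.0, 296.0], [0.6787, -0.2471, 0.093]), (1.0, [264.0, 292.0], [0.6559, -0.2537, 0.093]), (1.0, [300.0, 288.0], [0.6855, -0.2335, 0.093]), (1.0, [305.0, 278.0], [0.6838, -0.2207, 0.093])]
```

View pics/c2.png

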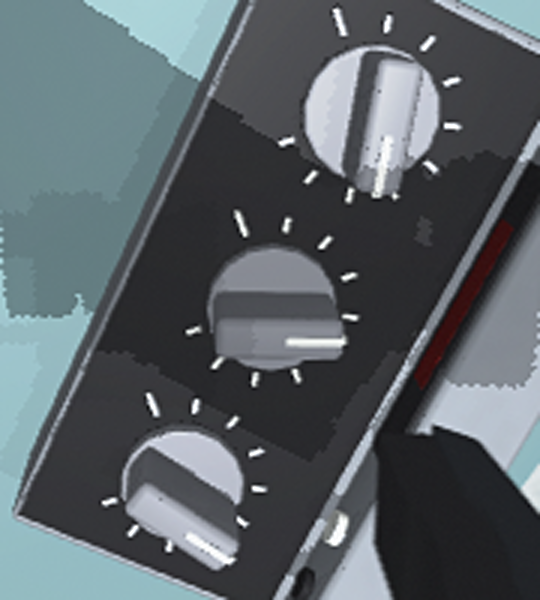

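```bash
python3 - <<'E'
from h import *
import pickle
s=pickle.load(open("w1.pkl","rb"))
W=lambda p,z: onz(s,220+p[0]/3,115+p[1]/3,z)*1000
C=[W(p,63) if 0 else W(p,.063) for p in ((372,112),(272,310),(183,492))]
L=[((387,138),(380,195)),((287,342),(345,342)),((187,534),(232,562))]
ang=lambda v: np.degrees(np.arctan2(v[1],v[0]))
psi=ang(C[0]-C[2])-90; print("psi",psi, [np.linalg.norm(C[i]-C[i+1]).round(1) for i in (0,1)])
for c,(a,b) in zip(C,L):
    a,b=W(a,.093),W(b,.093); t=ang(b-a); print(c.round(1),"ptr",t.round(1),"end dist",np.linalg.norm((b-c)[:2]).round(1),"mark",((psi+135-t)/30).round(2), "perp off",np.round(np.cross((b-c)[:2],(b-a)[:2])/np.linalg.norm((b-a)[:2]),1))
for m0,m9,c in (((339,22),(287,142),C[0]),((240,223),(193,330),C[1]),((152,405),(109,502),C[2])):
    m=W(m0,.055)/2+W(m9,.055)/2
    print("psi from marks",ang(c-m), [np.linalg.norm((W(q,.055)-c)[:2]).round(1) for q in (m0,m9)])
E
```

```text
psi 4.8735662516564275 [np.float64(73.2), np.float64(74.5)]
[ 659.3 -100.    63. ] ptr -64.8 end dist 20.7 mark 6.82 perp off 0.3
[ 665. -173.   63.] ptr 28.9 end dist 20.3 mark 3.7 perp off 0.6
[ 671.8 -247.2   63. ] ptr -6.0 end dist 19.1 mark 4.86 perp off -1.0
psi from marks 4.624197396612835 [np.float64(29.5), np.float64(28.3)]
psi from marks 2.859928210901378 [np.float64(30.3), np.float64(28.3)]
psi from marks -0.9349334800593255 [np.float64(32.1), np.float64(28.2)]<stdin>:10: DeprecationWarning: Arrays of 2-dimensional vectors are deprecated. Use arrays of 3-dimensional vectors instead. (deprecated in NumPy 2.0)
```

Call:
carry_out([
  [[2.9,6.15,4],[0,0,3.8],0.65],
  [[2.9,6.15,8],[0,0,3.8],0.65],
  [[2.9,6.15,13],[0,0,3.8],0.65],
  [[2.9,6.15,13],[0,0,3.8],0.65],
  [[2.9,6.15,13],[0,0,3.8],0.65],
])

```text
clock: 2.7
tool_pos: [0.6587, -0.1023, 0.1325]
eef_rot: [0.537, 0.843, -0.001, -0.002]
contact_force: [0.0, -0.3, 0.0]
opening: 0.349
finger_force: 0.0
```

```bash
python3 - <<'E'
from plant import r
from h import *
s=snap(r,"wrist","w2"); st=r.get_state(); print(st["opening"],st["q"].round(2),local(r,(.6595,-.1005,.080)))
E
```

```text
0.35215880113021586 [ 0.11  0.87 -0.05  1.52  0.06  0.76  0.47] [0.28 0.04 5.47]
```

View pics/w2.png

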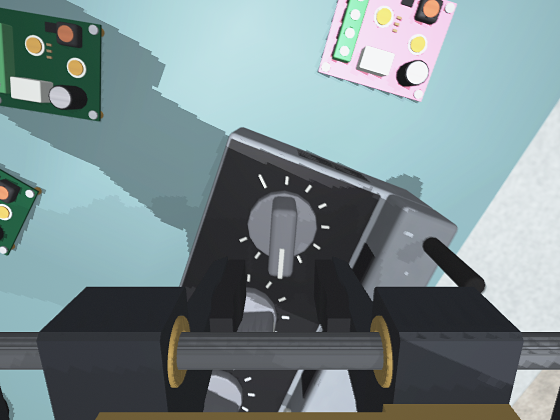

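Call:
carry_out([
  [[0.2,0,3],[0,0,0],0.65],
  [[0.2,0,5.3],[0,0,0],0.65],
  [[0.2,0,5.3],[0,0,0],0.65],
  [[0.2,0,5.3],[0,0,0],1],
  [[0.2,0,5.3],[0,0,0],1],
  [[0.2,0,5.3],[0,0,0],1],
  [[0.2,0,5.3],[0,0,0],1],
  [[0.2,0,5.3],[0,0,0],1],
], newtons=15)

```text
clock: 3.55
tool_pos: [0.6598, -0.1023, 0.0832]
eef_rot: [0.538, 0.843, -0.0, 0.001]
contact_force: [-2.3, -1.6, 6.9]
opening: 0.155
finger_force: 14.8
```

Call:
carry_out([
  [[0,0,0],[0,0,0],1],
  [[0,0,-0.2],[0,0,0],1],
  [[0,0,-0.2],[0,0,0],1],
])

```text
clock: 3.85
tool_pos: [0.6597, -0.1022, 0.0833]
eef_rot: [0.538, 0.843, -0.0, 0.001]
contact_force: [0.7, -2.2, -1.5]
opening: 0.159
finger_force: 14.8
```

Call:
carry_out([
  [[0,0,0],[0,0,-8.5],1],
  [[0,0,0],[0,0,-17],1],
  [[0,0,0],[0,0,-25.5],1],
  [[0,0,0],[0,0,-34],1],
  [[0,0,0],[0,0,-42.5],1],
  [[0,0,0],[0,0,-51],1],
  [[0,0,0],[0,0,-59.5],1],
  [[0,0,0],[0,0,-68],1],
  [[0,0,0],[0,0,-76.5],1],
  [[0,0,0],[0,0,-85],1],
  [[0,0,0],[0,0,-85],1],
  [[0,0,0],[0,0,-85],1],
])

```text
clock: 5.05
tool_pos: [0.6606, -0.1001, 0.0834]
eef_rot: [-0.172, 0.985, 0.0, 0.002]
contact_force: [3.0, 1.3, -1.6]
opening: 0.154
finger_force: 14.9
```

Call:
carry_out([
  [[0,0,0],[0,0,0],0.65],
  [[0,0,0],[0,0,0],0.65],
  [[0,0,0],[0,0,0],0.65],
  [[0,0,-2.5],[0,0,0],0.65],
  [[0,0,-5],[0,0,0],0.65],
  [[2.06,-7,-5],[0,0,-8],0.65],
  [[2.06,-7,-5],[0,0,-9],0.65],
  [[2.06,-7,-5],[0,0,-9],0.65],
  [[2.06,-7,-5],[0,0,-9],0.65],
])

```text
clock: 5.95
tool_pos: [0.6632, -0.174, 0.1324]
eef_rot: [-0.249, 0.969, 0.0, -0.0]
contact_force: [-0.2, 0.7, -0.2]
opening: 0.347
finger_force: 0.0
```

```bash
python3 - <<'E'
from plant import r
from h import *
s=snap(r,"wrist","w3"); st=r.get_state(); print(st["opening"],st["q"].round(2),local(r,(.665,-.173,.080)),proj(s,(.665,-.173,.093)),proj(s,(.660,-.1005,.093)))
E
```

```text
0.34903785651273783 [ 0.45  0.94 -0.53  1.44  0.54  0.91  1.84] [-0.1  -0.14  5.25] [278.94223829 248.29721587] [392.30851267 296.90507304]
```

View pics/w3.png

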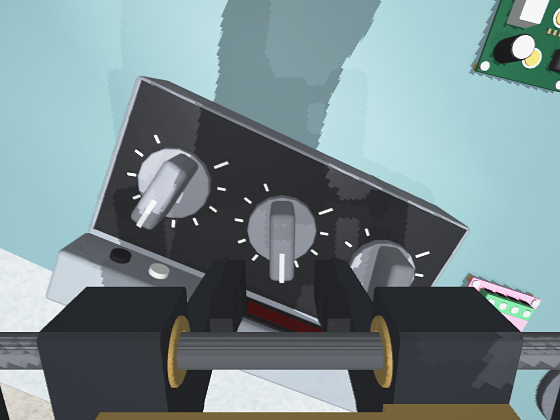

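Call:
carry_out([
  [[-0.1,-0.05,3],[0,0,0],0.65],
  [[-0.1,-0.05,5],[0,0,0],0.65],
  [[-0.1,-0.05,5],[0,0,0],0.65],
  [[-0.1,-0.05,5],[0,0,0],1],
  [[-0.1,-0.05,5],[0,0,0],1],
  [[-0.1,-0.05,5],[0,0,0],1],
  [[-0.1,-0.05,5],[0,0,0],1],
  [[-0.1,-0.05,5],[0,0,0],1],
])

```text
clock: 6.8
tool_pos: [0.6655, -0.1719, 0.084]
eef_rot: [-0.25, 0.968, 0.001, 0.001]
contact_force: [-2.3, 4.5, 6.6]
opening: 0.164
finger_force: 15.0
```

Call:
carry_out([
  [[0,0,0],[0,0,8.5],1],
  [[0,0,0],[0,0,17],1],
  [[0,0,0],[0,0,25.5],1],
  [[0,0,0],[0,0,34],1],
  [[0,0,0],[0,0,42.5],1],
  [[0,0,0],[0,0,51],1],
  [[0,0,0],[0,0,59.5],1],
  [[0,0,0],[0,0,68],1],
  [[0,0,0],[0,0,76.5],1],
  [[0,0,0],[0,0,85],1],
  [[0,0,0],[0,0,93.5],1],
  [[0,0,0],[0,0,98.8],1],
])

```text
clock: 8.0
tool_pos: [0.6649, -0.1736, 0.084]
eef_rot: [0.574, 0.819, -0.0, 0.0]
contact_force: [-3.4, 2.7, 6.6]
opening: 0.161
finger_force: 15.0
```

Call:
carry_out([
  [[0,0,0],[0,0,0],0.65],
  [[0,0,0],[0,0,0],0.65],
  [[0,0,0],[0,0,0],0.65],
  [[0,0,-2.5],[0,0,0],0.65],
  [[0,0,-5],[0,0,0],0.65],
  [[-3.5,-0.92,-5],[0,0,8],0.65],
  [[-7,-1.84,-5],[0,0,16],0.65],
  [[-7,-1.84,-5],[0,0,24],0.65],
  [[-7,-1.84,-5],[0,0,32],0.65],
  [[-7,-1.84,-5],[0,0,40],0.65],
  [[-7,-1.84,-5],[0,0,48],0.65],
  [[-7,-1.84,-5],[0,0,56],0.65],
])

```text
clock: 9.2
tool_pos: [0.6716, -0.2459, 0.1323]
eef_rot: [0.892, 0.453, -0.0, -0.0]
contact_force: [1.2, -0.8, -0.9]
opening: 0.352
finger_force: 0.0
```

Call:
carry_out([
  [[0,0,0],[0,0,8],0.65],
  [[0,0,0],[0,0,16],0.65],
  [[0,0,0],[0,0,24],0.65],
  [[0,0,0],[0,0,32],0.65],
  [[0,0,0],[0,0,40],0.65],
  [[0,0,0],[0,0,48],0.65],
  [[0,0,0],[0,0,56],0.65],
  [[0,0,0],[0,0,60],0.65],
  [[0,0,0],[0,0,60],0.65],
  [[0,0,0],[0,0,60],0.65],
])

```text
clock: 10.2
tool_pos: [0.6716, -0.2457, 0.1323]
eef_rot: [0.999, -0.05, -0.0, -0.0]
contact_force: [0.5, 0.4, 0.3]
opening: 0.35
finger_force: 0.0
```

```bash
python3 - <<'E'
from plant import r
from h import *
s=snap(r,"wrist","w4"); st=r.get_state(); print(st["opening"],st["q"].round(2),st["eef_rot"],local(r,(.6715,-.2455,.083)))
E
```

```text
0.35419603015942586 [ 0.07  0.98  0.48  1.36 -0.51  0.92 -1.  ] [ 9.98741857e-01 -5.01465852e-02 -7.42449264e-05 -1.28741102e-04] [-0.01 -0.02  4.94]
```

View pics/w4.png

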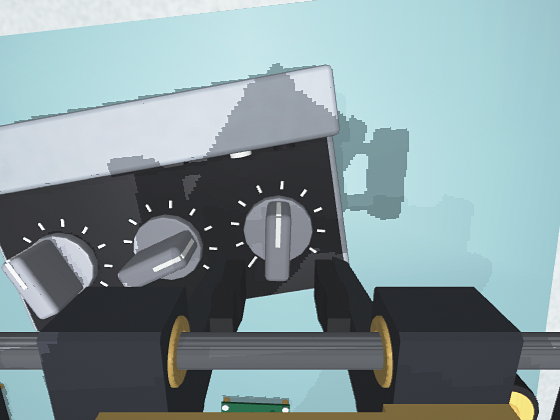

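Dial 3's bar is between the fingers at (279,235). Dial 2's line reads as intended, but dial 1's line at about (15,280) looks off, so I'll measure it.

```bash
python3 - <<'E'
from plant import r
from h import *
s=snap(r,"wrist"); g=cv2.cvtColor(s["image"],cv2.COLOR_RGB2GRAY)
import pickle; pickle.dump(s,open("w4.pkl","wb"))
a=cv2.resize(s["image"][200:340,0:220],None,fx=3.5,fy=3.5,interpolation=cv2.INTER_CUBIC)
cv2.imwrite("pics/c4.png",cv2.cvtColor(a,cv2.COLOR_RGB2BGR))
for a,b in (((7,268),(27,290)),((153,272),(190,255)),((278,207),(278,245))):
    A,B=onz(s,*a,.093),onz(s,*b,.093); v=B-A; print(A.round(3),B.round(3),np.degrees(np.arctan2(v[1],v[0])))
for p in ((.660,-.1005,.093),(.66+.02*.94,-.1005+.02*.34,.093),(.66-.02*.94,-.1005-.02*.34,.093)): print(proj(s,p))
E
```

```text
[ 0.672 -0.09   0.093] [ 0.658 -0.097  0.093] -154.61127342597726
[ 0.662 -0.172  0.093] [ 0.67  -0.195  0.093] -70.04012776809166
[ 0.693 -0.247  0.093] [ 0.671 -0.245  0.093] 174.1621337676704
[ 30.80187839 285.72464498]
[  8.84471067 256.95654953]
[ 51.6643311  313.05845408]
```

View pics/c4.png

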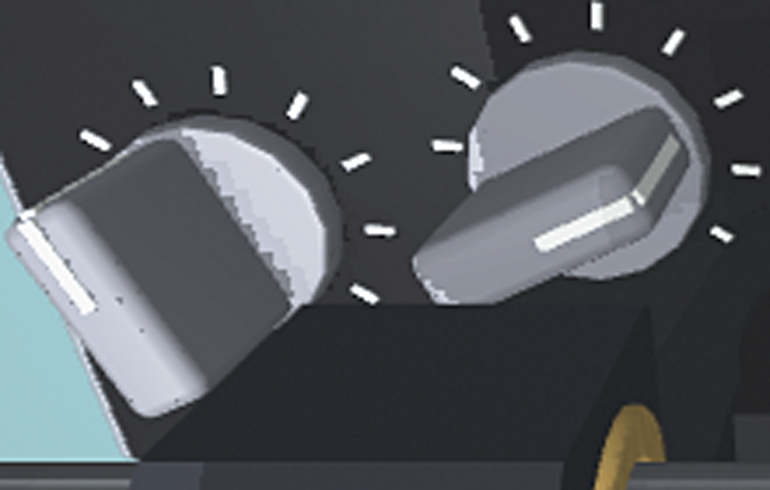

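Dial 1 is within about 3° of its target and dial 2 is exact. Next is dial 3.

Call:
carry_out([
  [[0,0,3],[0,0,0],0.65],
  [[0,0,4.9],[0,0,0],0.65],
  [[0,0,4.9],[0,0,0],0.65],
  [[0,0,4.9],[0,0,0],1],
  [[0,0,4.9],[0,0,0],1],
  [[0,0,4.9],[0,0,0],1],
  [[0,0,4.9],[0,0,0],1],
  [[0,0,4.9],[0,0,0],1],
])

```text
clock: 11.1
tool_pos: [0.6727, -0.2447, 0.0849]
eef_rot: [0.999, -0.051, 0.001, -0.001]
contact_force: [-0.2, 4.4, 5.7]
opening: 0.162
finger_force: 14.9
```

Call:
carry_out([
  [[0,0,0],[0,0,-8.5],1],
  [[0,0,0],[0,0,-17],1],
  [[0,0,0],[0,0,-25.5],1],
  [[0,0,0],[0,0,-34],1],
  [[0,0,0],[0,0,-42.5],1],
  [[0,0,0],[0,0,-51],1],
  [[0,0,0],[0,0,-59.5],1],
  [[0,0,0],[0,0,-68],1],
  [[0,0,0],[0,0,-76.5],1],
  [[0,0,0],[0,0,-85],1],
  [[0,0,0],[0,0,-85.6],1],
  [[0,0,0],[0,0,-85.6],1],
])

```text
clock: 12.3
tool_pos: [0.6704, -0.2416, 0.0848]
eef_rot: [0.767, 0.642, 0.001, -0.004]
contact_force: [-6.8, 9.9, 13.0]
opening: 0.154
finger_force: 15.0
```

Call:
carry_out([
  [[0,0,0],[0,0,0],0.65],
  [[0,0,0],[0,0,0],0.65],
  [[0,0,0],[0,0,0],0.65],
  [[0,0,-3],[0,0,0],0.65],
  [[0,0,-7],[0,0,0],0.5],
  [[0,0,-12],[0,0,0],0.5],
  [[0,0,-16],[0,0,0],0.5],
  [[0,0,-16],[0,0,0],0.5],
])

```text
clock: 13.1
tool_pos: [0.6753, -0.2483, 0.2509]
eef_rot: [0.768, 0.641, 0.003, 0.006]
contact_force: [0.6, -0.4, 0.8]
opening: 0.5
finger_force: 0.0
```

```bash
python3 - <<'E'
from plant import r
from h import *
import pickle
s=snap(r,"wrist","w5"); st=r.get_state(); print(st["opening"],st["q"].round(2),st["tool_pos"],st["eef_rot"]); pickle.dump(s,open("w5.pkl","wb"))
t=snap(r,"top"); pickle.dump(t,open("t5.pkl","wb"))
for g in greens(t): print(np.round(np.array(g[0][0]),1),np.round(g[0][1],1),round(g[0][2],1),"px",np.round(g[1][0]))
E
```

```text
0.49871356531576017 [ 0.25  0.81  0.08  1.25 -0.07  1.07  0.16] [ 0.67352511 -0.24744622  0.24728219] [0.76779965 0.64067787 0.00162803 0.00359386]
[446.1 190.6] [62.7 71.3] 89.8 px [206. 226.]
[467.3 -82. ] [74.9 62.9] 16.0 px [306. 218.]
[488.1  66.9] [62.2 73.7] 81.6 px [251. 211.]
[528.2 719.6] [178.6  69.9] 5.2 px [ 13. 196.]
```

View pics/w5.png

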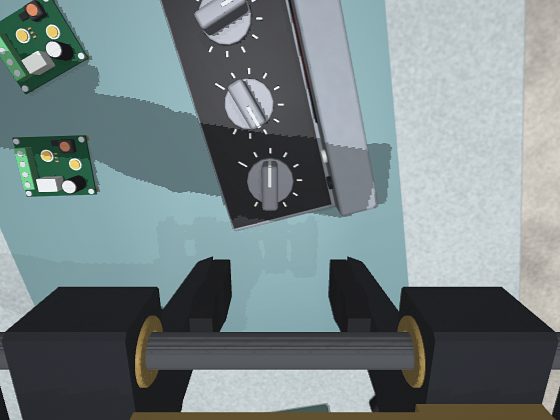

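All four boards are present, and board 1 has been knocked to (446,190). I'll verify the dials numerically.

```bash
python3 - <<'E'
from h import *
import pickle
s=pickle.load(open("w5.pkl","rb")); g=cv2.cvtColor(s["image"],cv2.COLOR_RGB2GRAY)
psi=4.9
ctr=[proj(s,(x/1000,y/1000,.093)) for x,y in ((660,-100.5),(665,-173),(672,-245.5))]
for c,tgt in zip(ctr,(4,7,2)):
    m=cv2.inRange(g,215,255); k=np.zeros_like(m); cv2.circle(k,tuple(int(v) for v in c),20,255,-1)
    for q in cv2.findContours(m&k,cv2.RETR_EXTERNAL,cv2.CHAIN_APPROX_NONE)[0]:
        if len(q)<10: continue
        w=np.array([onz(s,*p,.093)[:2]*1000 for p in q[:,0]],np.float32)
        vx,vy,x,y=cv2.fitLine(w,2,0,.1,.1).ravel(); a=np.degrees(np.arctan2(vy,vx))
        print(tgt,c.round(),len(q),(x,y),"mark",((psi+135-a)/30%6).round(2),"(mod 6)",cv2.minAreaRect(w)[1])
E
```

```text
4 [222.   7.] 23 (np.float32(663.83453), np.float32(-97.72452)) mark 4.26 (mod 6) (8.007157325744629, 2.378664016723633)
7 [248. 105.] 37 (np.float32(666.3823), np.float32(-180.93417)) mark 0.99 (mod 6) (2.8452858924865723, 14.96285629272461)
2 [273. 189.] 34 (np.float32(670.71533), np.float32(-235.08302)) mark 2.02 (mod 6) (13.989853858947754, 0.864165186882019)
```

Call:
carry_out([
  [[5,-0.8,-2.3],[0,0,8],0.4],
  [[10,-1.6,-2.3],[0,0,16],0.4],
  [[15,-2.4,-2.3],[0,0,24],0.4],
  [[20,-3.2,-2.3],[0,0,32],0.4],
  [[24.5,-3.8,-2.3],[0,0,40],0.4],
  [[24.5,-3.8,-2.3],[0,0,48],0.4],
  [[24.5,-3.8,-2.3],[0,0,56],0.4],
  [[24.5,-3.8,-2.3],[0,0,64],0.4],
  [[24.5,-3.8,-2.3],[0,0,72],0.4],
  [[24.5,-3.8,-2.3],[0,0,80],0.4],
  [[24.5,-3.8,-2.3],[0,0,80],0.4],
  [[24.5,-3.8,-2.3],[0,0,80],0.4],
])

```text
clock: 14.4
tool_pos: [0.6772, 0.002, 0.265]
eef_rot: [1.0, -0.001, -0.001, 0.0]
contact_force: [-0.4, -0.8, 0.2]
opening: 0.601
finger_force: 0.0
```

```bash
python3 - <<'E'
from plant import r
from h import *
import pickle
s=snap(r,"wrist"); st=r.get_state(); print(st["q"].round(2),st["tool_pos"],st["eef_rot"]); pickle.dump(s,open("w6.pkl","wb"))
print([proj(s,p).round(1) for p in ((.660,-.1005,.093),(.682,.156,.075),(.682,.156,.156),(.665,-.173,.063))])
im=s["image"].copy()
cv2.imwrite("pics/w6.png",cv2.cvtColor(im,cv2.COLOR_RGB2BGR))
E
```

```text
[-0.31  0.79  0.5   1.38 -0.39  1.08 -1.32] [0.67737557 0.00203945 0.26537719] [ 9.99999030e-01 -9.44001168e-04 -1.01261405e-03  1.53770417e-04]
[array([391.1, 205.6]), array([117.5, 178.6]), array([ 70.1, 201.6]), array([455.4, 192.2])]
```

View pics/w6.png

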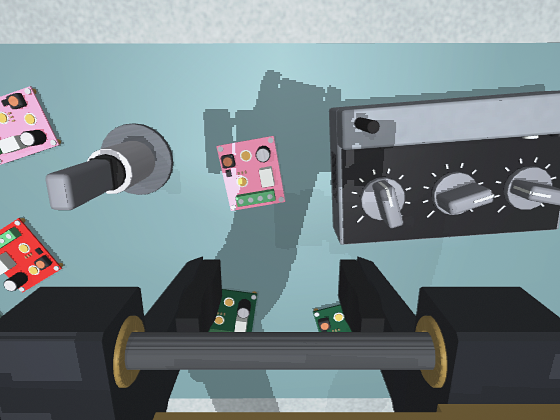

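Call:
carry_out([
  [[0.4,-5,0],[0,0,0],0.4],
  [[0.4,-10,0],[0,0,0],0.4],
  [[0.4,-15.2,0],[0,0,0],0.4],
  [[0.4,-15.2,0],[0,0,0],0.4],
  [[0.4,-15.2,0],[0,0,0],0.4],
])

```text
clock: 14.95
tool_pos: [0.6821, 0.1564, 0.2658]
eef_rot: [1.0, 0.001, -0.001, -0.0]
contact_force: [0.0, -1.6, 0.6]
opening: 0.602
finger_force: 0.0
```

```bash
python3 - <<'E'
from plant import r
from h import *
import pickle
s=pickle.load(open("w6.pkl","rb")); g=cv2.cvtColor(s["image"],cv2.COLOR_RGB2GRAY)
m=cv2.inRange(g,225,255); k=np.zeros_like(m); cv2.circle(k,(386,200),22,255,-1)
for q in cv2.findContours(m&k,cv2.RETR_EXTERNAL,cv2.CHAIN_APPROX_NONE)[0]:
    if len(q)<6: continue
    w=np.array([onz(s,*p,.093)[:2]*1000 for p in q[:,0]],np.float32)
    vx,vy,x,y=cv2.fitLine(w,2,0,.1,.1).ravel(); a=np.degrees(np.arctan2(vy,vx))
    print("d1",q[:,0].mean(0),len(q),x,y,((4.9+135-a)/30%6).round(2),cv2.minAreaRect(w)[1])
s=snap(r,"wrist"); pickle.dump(s,open("w7.pkl","wb"));st=r.get_state(); print(st["q"].round(2),st["tool_pos"],st["eef_rot"].round(4))
u,v=proj(s,(.682,.156,.156)).astype(int); print(u,v,proj(s,(.682,.156,.075)))
print(cv2.cvtColor(s["image"],cv2.COLOR_RGB2GRAY)[v-60:v+60:6,u-60:u+60:6])
a=cv2.resize(s["image"][max(v-90,0):v+90,max(u-100,0):u+100],None,fx=3.2,fy=3.2,interpolation=cv2.INTER_CUBIC)
cv2.imwrite("pics/c7.png",cv2.cvtColor(a,cv2.COLOR_RGB2BGR)); print(max(v-90,0),max(u-100,0))
E
```

```text
d1 [389.11111111 197.22222222] 36 667.9815 -97.952415 4.03 (16.2358341217041, 2.3890342712402344)
[-0.52  0.82  0.52  1.3  -0.41  1.13 -1.54] [0.68240994 0.15352473 0.26626424] [ 1.0e+00 -1.5e-03 -2.0e-04  6.0e-04]
280 207 [280.26591504 183.44421067]
[[106 107 103 131  77  81  81  82  99  99  98  82  83  83  83 106 107 106
  107 107]
 [107 106 105 132  84  79  82  97  96  93  95  95  76  82  80 106 107 106
  107 106]
 [107 107 106 107  82  83  87 178 176  47 176 173  90  75  79  88 106 106
  106 105]
 [105 106 106 107  82  81 171  28  70  69  61  43 169  75  74  82 106 106
  106 106]
 [105 100 170 148  80  75 149  36  68  68  67  32 152  74  74  99 105 106
  106 105]
 [170 169 169 168 120 119  92  63  69  69  67  30 139  72  74  98 107 106
  103 161]
 [168 168 168 168 170 114 143  97 108 107 104  31 152  74  81  98 106 105
  101 161]
 [168 168 167 167 166 153 153  99 113 115 108  48 107  72  97  97 106 106
  101 160]
 [167 166 167 167 167 166 170  99 113 114 106  82  98 100  97  98  97  97
  133 161]
 [165 166 166 165 165 166 168  99 113 113 104  97  98  97  97  97  97  96
  139 152]
[... 159 characters left out ...]

  152 151]
 [162 163 162 161 162 161 162 104 104 104  96  96  96  96  96  95  95  96
  151 150]
 [162 161 160 160 161 159 162 104 104 104  96  96  95  96  96  96  96  96
  149 148]
 [160 160 160 159 158 159 161 104 104 104  96  96  96  96  96  96  96  96
  148 147]
 [157 158 158 158 158 157 157 104 104 105  96  96  96  96  96  96  96  96
  148 147]
 [158 156 157 157 156 156 157 103 103 103  96  95  96  96  96  95  95  95
  153 145]
 [156 156 156 156 156 155 119 104 103 104 103  97 104 104 103 103 104 103
  151 143]
 [156 156 155 155 154 155 103 103 103 103 103 103 103 104 103 104 103 104
  152 152]
 [ 82 155 155 154 155 155 104 102 104 103 104 103 103 103 103 104 104 104
  152 151]]
117 180
```

View pics/c7.png

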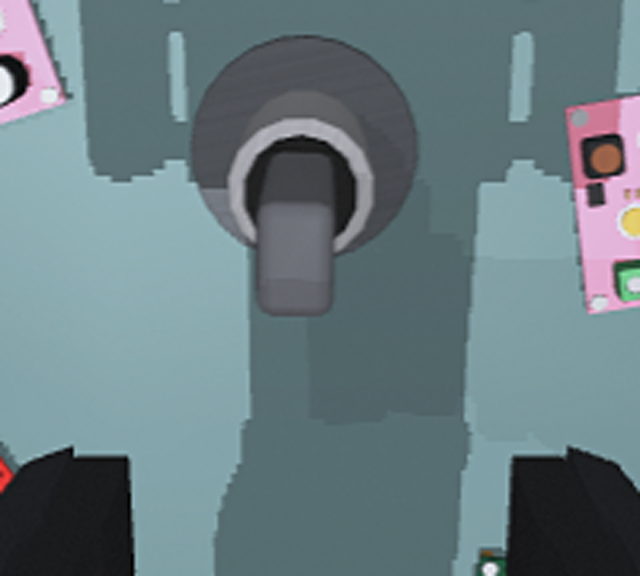

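Dial 1 reads 4.03, so all three dials are set. The probe handle is aligned with the image, its top face centred at crop (296,259). The rim ring is centred at crop (302,190).

```bash
python3 - <<'E'
from plant import r
from h import *
import pickle
s=pickle.load(open("w7.pkl","rb"))
P=lambda x,y,z: onz(s,180+x/3.2,117+y/3.2,z).round(4)
print("top face",P(296,259,.156),"size",P(258,259,.156)-P(334,259,.156),P(296,203,.156)-P(296,315,.156))
print("rim L,R,T",P(229,188,.075),P(375,188,.075),P(302,117,.075))
m=cv2.inRange(s["image"],(150,150,150),(215,215,215)); 
c=np.argwhere(m[140:215,235:315]>0)[:,::-1]+[235,140]
k=np.float32([p for p in c]); ctr,rad=cv2.minEnclosingCircle(k); print("rim circ",ctr,rad,onz(s,*ctr,.075))
tp=P(296,259,.156); print("move",local(r,(tp[0],tp[1],.101)), local(r,(tp[0],tp[1],.18)))
E
```

```text
top face [0.6893 0.1618 0.156 ] size [-1.00e-04  1.75e-02  0.00e+00] [ 2.67e-02 -1.00e-04  0.00e+00]
rim L,R,T [0.6894 0.1833 0.075 ] [0.6895 0.1399 0.075 ] [0.7105 0.1615 0.075 ]
rim circ (263.7361145019531, 170.61805725097656) 32.33354187011719 [0.69438539 0.17165343 0.075     ]
move [ 0.69 -0.85 16.53] [ 0.69 -0.84  8.63]
```

Call:
carry_out([
  [[0.7,-0.8,2],[0,0,0],0.4],
  [[0.7,-0.85,6],[0,0,0],0.5],
  [[0.7,-0.85,10],[0,0,0],0.5],
  [[0.7,-0.85,14],[0,0,0],0.5],
  [[0.7,-0.85,16.5],[0,0,0],0.5],
  [[0.7,-0.85,16.5],[0,0,0],0.5],
  [[0.7,-0.85,16.5],[0,0,0],0.8],
  [[0.7,-0.85,16.5],[0,0,0],1],
  [[0.7,-0.85,16.5],[0,0,0],1],
  [[0.7,-0.85,16.5],[0,0,0],1],
  [[0.7,-0.85,16.5],[0,0,0],1],
  [[0.7,-0.85,16.5],[0,0,0],1],
], newtons=25)

```text
clock: 16.2
tool_pos: [0.6908, 0.1626, 0.1035]
eef_rot: [1.0, -0.002, 0.002, -0.0]
contact_force: [-1.3, -0.7, 6.5]
opening: 0.202
finger_force: 25.0
```

```bash
python3 - <<'E'
from plant import r
st=r.get_state(); print(st["tool_pos"],st["eef_rot"].round(4),st["opening"],st["finger_force"],st["contact_force"])
E
```

```text
[0.69077038 0.16256588 0.10349162] [ 1.0e+00 -2.1e-03  1.5e-03 -1.0e-04] 0.20246836506859348 24.970576758496463 [-1.26509932 -0.74951551  6.54383497]
```

Call:
carry_out([
  [[0,0,-2],[0,0,0],1],
  [[0,0,-5],[0,0,0],1],
  [[0,0,-9],[0,0,0],1],
  [[0,0,-13.5],[0,0,0],1],
  [[0,0,-14.5],[0,0,0],1],
  [[-4,-1,-14.5],[0,0,0],1],
  [[-9,-2,-14.5],[0,0,0],1],
  [[-14,-3,-14.5],[0,0,0],1],
  [[-19,-3,-14.5],[0,0,0],1],
  [[-24,-3,-14.5],[0,0,0],1],
  [[-27,-3,-14.5],[0,0,0],1],
  [[-27,-3,-14.5],[0,0,0],1],
])

```text
clock: 17.4
tool_pos: [0.4136, 0.1937, 0.2459]
eef_rot: [1.0, -0.001, -0.004, 0.0]
contact_force: [0.6, -0.0, -0.8]
opening: 0.205
finger_force: 25.0
```

Call:
carry_out([
  [[0,0,0],[0,0,0],1],
  [[0,0,0],[0,0,0],1],
  [[0,0,0],[0,0,0],1],
])

```text
clock: 17.7
tool_pos: [0.4212, 0.1937, 0.2465]
eef_rot: [1.0, -0.003, 0.001, 0.0]
contact_force: [-0.1, -0.0, -0.1]
opening: 0.202
finger_force: 25.0
```

```bash
cat >> h.py <<'E'
def lands(s,z=.010):
    hsv=cv2.cvtColor(s["image"],cv2.COLOR_RGB2HSV)
    m=cv2.inRange(hsv,(17,90,120),(32,255,255)); m[300:]=0
    m=cv2.morphologyEx(m,cv2.MORPH_OPEN,np.ones((3,3),np.uint8))
    out=[]
    for c in cv2.findContours(m,cv2.RETR_EXTERNAL,cv2.CHAIN_APPROX_NONE)[0]:
        if cv2.contourArea(c)<12: continue
        (u,v),ax,_=cv2.fitEllipse(c) if len(c)>5 else ((c[:,0].mean(0)),(0,0),0)
        out.append((np.round([u,v],1),onz(s,u,v,z)[:2].round(4),np.round(ax,1)))
    return out
E
python3 - <<'E'
from plant import r
from h import *
import pickle
s=snap(r,"wrist","w8"); pickle.dump(s,open("w8.pkl","wb"))
st=r.get_state(); print(st["tool_pos"],st["eef_rot"].round(4),st["opening"])
for l in lands(s): print(*l)
for g in greens(s,amin=1000): print(np.round(np.array(g[0][0]),1),np.round(g[0][1],1),round(g[0][2],1),"px",np.round(g[1][0]))
print("tip",proj(s,st["tool_pos"]-[0,0,.0905]))
E
```

```text
[0.42096967 0.19367552 0.24649028] [ 1.0e+00 -2.6e-03  5.0e-04  1.0e-04] 0.20524442429022996
[270.5 158.3] [0.4388 0.2034] [7.7 8.6]
[533.4 138.2] [ 0.4583 -0.0721] [7.7 9.8]
[279.9 131.1] [0.467  0.1933] [8.2 8.6]
[390.  113.9] [0.4837 0.0802] [8.2 9. ]
[541.  108.7] [ 0.488  -0.0739] [8.2 9.8]
[406.1  86.6] [0.5101 0.0662] [8.4 9.5]
[165.3  39. ] [0.5551 0.304 ] [ 8.7 10.5]
[156.   5.] [0.5844 0.3099] [ 9.5 11. ]
[444.9 191.3] [76.1 64.3] 0.1 px [282. 151.]
[465.  -74.2] [77.9 50.2] 14.6 px [537. 130.]
[488.   67.5] [64.7 76.4] 81.4 px [403. 109.]
tip [279.92761119 215.97279823]
```

View pics/w8.png

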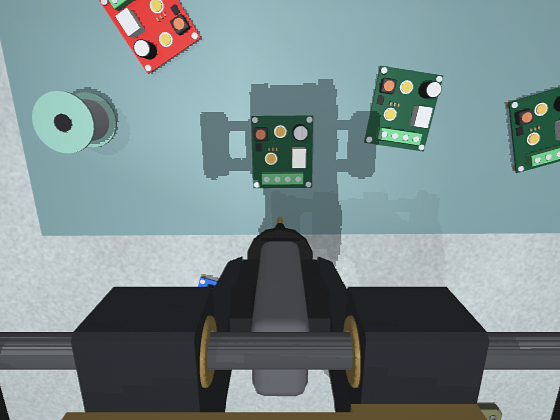

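Board 1 is at px (282,151). Its lands are at (280,131) for input and (270.5,158) for output, which matches the board model to 0.2 mm. The probe tip is visible at (280,218), about 1.5 mm in -x from the TCP.

Call:
carry_out([
  [[4.75,0,3],[0,0,0],1],
  [[4.75,0,7],[0,0,0],1],
  [[4.75,0,11],[0,0,0],1],
  [[4.75,0,13],[0,0,0],1],
  [[4.75,0,13],[0,0,0],1],
  [[4.75,0,13.6],[0,0,0],1],
  [[4.75,0,13.6],[0,0,0],1],
])

```text
clock: 18.45
tool_pos: [0.4681, 0.1937, 0.1111]
eef_rot: [1.0, -0.002, 0.001, -0.0]
contact_force: [0.1, -0.4, 0.1]
opening: 0.201
finger_force: 25.0
```

```bash
python3 - <<'E'
from plant import r
from h import *
s=snap(r,"wrist","w9"); st=r.get_state(); print(st["tool_pos"],st["eef_rot"].round(4),st["contact_force"])
print(proj(s,(.467,.1933,.010)))
a=cv2.resize(s["image"][130:300,200:360],None,fx=3.5,fy=3.5,interpolation=cv2.INTER_CUBIC)
cv2.imwrite("pics/c9.png",cv2.cvtColor(a,cv2.COLOR_RGB2BGR))
E
```

```text
[0.46804275 0.19381754 0.11143482] [ 1.0e+00 -2.3e-03  9.0e-04 -4.0e-04] [ 0.66858173 -0.65466272 -0.23799635]
[280.48164486 212.61784919]
```

View pics/c9.png

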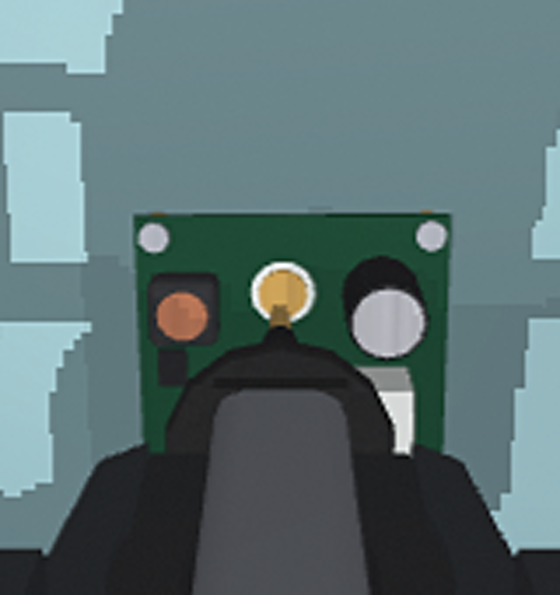

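The tip end at crop (280,305) is right over the land at (283,292) once the remaining 11 mm of height is allowed for. I'll press and hold.

Call:
carry_out([
  [[0,0,0.8],[0,0,0],1],
  [[0,0,1.1],[0,0,0],1],
  [[0,0,1.4],[0,0,0],1],
  [[0,0,1.4],[0,0,0],1],
  [[0,0,1.4],[0,0,0],1],
  [[0,0,1.4],[0,0,0],1],
  [[0,0,1.4],[0,0,0],1],
  [[0,0,1.4],[0,0,0],1],
])

```text
clock: 19.3
tool_pos: [0.4674, 0.1938, 0.0967]
eef_rot: [1.0, -0.002, 0.0, -0.0]
contact_force: [1.1, 0.4, 0.7]
opening: 0.203
finger_force: 25.0
```

Call:
carry_out([
  [[0,0,0.15],[0,0,0],1],
  [[0,0,0.15],[0,0,0],1],
  [[0,0,0.15],[0,0,0],1],
  [[0,0,0.15],[0,0,0],1],
  [[0,0,0.15],[0,0,0],1],
  [[0,0,0.15],[0,0,0],1],
  [[0,0,0.15],[0,0,0],1],
  [[0,0,0.15],[0,0,0],1],
])

```text
clock: 20.1
tool_pos: [0.4673, 0.1937, 0.0951]
eef_rot: [1.0, -0.002, 0.0, -0.0]
contact_force: [0.1, 1.3, 1.0]
opening: 0.206
finger_force: 25.0
```

```bash
cat > f.py <<'E'
from plant import r
from h import *
F=[];
for i in range(4):
    s=snap(r,"wrist"); st=r.get_state(); F.append(st["contact_force"])
print(np.mean(F,0).round(2),np.std(F,0).round(2),st["tool_pos"].round(4),st["clock"])
E
python3 f.py
```

```text
[0.64 1.07 1.79] [0.32 0.72 0.3 ] [0.4673 0.1937 0.0951] 20.3
```

Call:
carry_out([
  [[0,0,0],[0,0,0],1],
  [[0,0,0],[0,0,0],1],
  [[0,0,0],[0,0,0],1],
  [[0,0,0],[0,0,0],1],
  [[0,0,-1.5],[0,0,0],1],
  [[0,0,-3],[0,0,0],1],
  [[-2.75,-1,-3],[0,0,0],1],
  [[-2.75,-1,-3],[0,0,0],1],
  [[-2.75,-1,-2],[0,0,0],1],
  [[-2.75,-1,-1],[0,0,0],1],
  [[-2.75,-1,-0.5],[0,0,0],1],
  [[-2.75,-1,-0.1],[0,0,0],1],
])

```text
clock: 21.5
tool_pos: [0.4399, 0.2031, 0.0951]
eef_rot: [1.0, -0.003, -0.001, 0.0]
contact_force: [0.1, -0.7, 0.7]
opening: 0.202
finger_force: 25.0
```

Call:
carry_out([
  [[0,0,0],[0,0,0],1],
  [[0,0,0],[0,0,0],1],
  [[0,0,0],[0,0,0],1],
  [[0,0,0],[0,0,0],1],
  [[0,0,0],[0,0,0],1],
  [[0,0,0],[0,0,0],1],
  [[0,0,0],[0,0,0],1],
  [[0,0,0],[0,0,0],1],
  [[0,0,0],[0,0,0],1],
  [[0,0,0],[0,0,0],1],
  [[0,0,0],[0,0,0],1],
  [[0,0,0],[0,0,0],1],
])

```text
clock: 22.7
tool_pos: [0.4399, 0.2038, 0.0961]
eef_rot: [1.0, -0.002, 0.0, -0.0]
contact_force: [0.4, -2.5, 1.4]
opening: 0.2
finger_force: 25.0
```

```bash
python3 f.py
```

```text
[-0.49 -1.2   1.52] [0.36 0.55 0.9 ] [0.4398 0.2038 0.0961] 22.9
```

Call:
carry_out([
  [[0,0,0],[0,0,0],1],
  [[0,0,0],[0,0,0],1],
  [[0,0,0],[0,0,0],1],
  [[0,0,0],[0,0,0],1],
])

```text
clock: 23.3
tool_pos: [0.4398, 0.2037, 0.0961]
eef_rot: [1.0, -0.002, 0.0, -0.0]
contact_force: [-0.8, -1.2, 0.7]
opening: 0.204
finger_force: 25.0
```

Call:
carry_out([
  [[0,0,-3],[0,0,0],1],
  [[0,0,-7],[0,0,0],1],
  [[0,4,-11],[0,0,0],1],
  [[0,8.5,-14],[0,0,0],1],
  [[0,13.5,-14],[0,0,0],1],
  [[0,13.5,-14],[0,0,0],1],
  [[0,13.5,-14],[0,0,0],1],
  [[0,13.5,-14],[0,0,0],1],
])

```text
clock: 24.1
tool_pos: [0.439, 0.0702, 0.2356]
eef_rot: [1.0, -0.001, -0.001, -0.001]
contact_force: [0.7, 0.7, -1.0]
opening: 0.2
finger_force: 25.0
```

```bash
cat > v.py <<'E'
from plant import r
from h import *
s=snap(r,"wrist")
st=r.get_state(); print(st["tool_pos"].round(4),st["eef_rot"].round(4))
L=lands(s)
for l in L: print(*l)
for g in greens(s,amin=1000): print(np.round(np.array(g[0][0]),1),np.round(g[0][1],1),round(g[0][2],1),"px",np.round(g[1][0]))
for l in L: print("tip move to",l[1],local(r,(l[1][0]+.0015,l[1][1]+.0003,.0955)))
E
python3 v.py
```

```text
[0.439  0.0706 0.2355] [ 1.e+00 -8.e-04 -6.e-04 -4.e-04]
[152.9 177.1] [0.4382 0.2037] [8.  8.7]
[524.6 176.1] [ 0.4383 -0.1861] [7.7 9.6]
[417.1 157.3] [ 0.4583 -0.0713] [7.8 9.1]
[543.5 151. ] [ 0.4643 -0.2002] [ 7.9 10.1]
[159.8 150. ] [0.4665 0.1936] [7.9 9.1]
[269.2 132.5] [0.4838 0.0811] [8.3 9.3]
[422.1 128. ] [ 0.4878 -0.0731] [8.2 9.1]
[283.4 105.6] [0.5099 0.0667] [9.  9.3]
[33.9 57. ] [0.5551 0.3048] [ 8.8 11.6]
[21.3 23. ] [0.5844 0.3106] [ 9.3 11.5]
[444.3 191.7] [76.6 64.7] 0.1 px [163. 170.]
[ 442.  -200.8] [68.9 76.5] 81.6 px [532. 170.]
[467.1 -81.3] [76.7 64.6] 16.2 px [428. 147.]
[487.8  68.1] [64.3 76.3] 81.4 px [282. 127.]
tip move to [0.4382 0.2037] [  0.07 -13.32  14.01]
tip move to [ 0.4383 -0.1861] [ 0.14 25.66 13.98]
tip move to [ 0.4583 -0.0713] [ 2.12 14.17 13.99]
tip move to [ 0.4643 -0.2002] [ 2.74 27.06 13.97]
tip move to [0.4665 0.1936] [  2.9  -12.32  14.01]
tip move to [0.4838 0.0811] [ 4.65 -1.07 14.  ]
tip move to [ 0.4878 -0.0731] [ 5.07 14.35 13.98]
tip move to [0.5099 0.0667] [ 7.26  0.36 13.99]
tip move to [0.5551 0.3048] [ 11.74 -23.45  14.01]
tip move to [0.5844 0.3106] [ 14.67 -24.04  14.  ]
```

Call:
carry_out([
  [[3.6,0.35,4],[0,0,0],1],
  [[7.25,0.35,8],[0,0,0],1],
  [[7.25,0.35,11],[0,0,0],1],
  [[7.25,0.35,12],[0,0,0],1],
  [[7.25,0.35,12.5],[0,0,0],1],
  [[7.25,0.35,13.2],[0,0,0],1],
  [[7.25,0.35,13.6],[0,0,0],1],
  [[7.25,0.35,14],[0,0,0],1],
  [[7.25,0.35,14],[0,0,0],1],
  [[7.25,0.35,14],[0,0,0],1],
  [[7.25,0.35,14],[0,0,0],1],
  [[7.25,0.35,14],[0,0,0],1],
])

```text
clock: 25.35
tool_pos: [0.5118, 0.0652, 0.0964]
eef_rot: [1.0, -0.002, 0.0, -0.0]
contact_force: [0.7, 1.2, 0.5]
opening: 0.202
finger_force: 25.0
```

Call:
carry_out([
  [[0,0,0],[0,0,0],1],
  [[0,0,0],[0,0,0],1],
  [[0,0,0],[0,0,0],1],
  [[0,0,0],[0,0,0],1],
  [[0,0,0],[0,0,0],1],
  [[0,0,0],[0,0,0],1],
  [[0,0,0],[0,0,0],1],
  [[0,0,0],[0,0,0],1],
  [[0,0,0],[0,0,0],1],
  [[0,0,0],[0,0,0],1],
  [[0,0,0],[0,0,0],1],
  [[0,0,0],[0,0,0],1],
])

```text
clock: 26.55
tool_pos: [0.5117, 0.0649, 0.0961]
eef_rot: [1.0, -0.002, 0.0, -0.0]
contact_force: [0.9, 2.3, 1.1]
opening: 0.2
finger_force: 25.0
```

```bash
python3 f.py;  python3 - <<'E'
from plant import r
from h import *
print(local(r,(.4838+.0012,.0811+.0003,.0955)))
E
```

```text
[0.15 1.12 1.17] [0.29 0.56 0.36] [0.5117 0.0649 0.0961] 26.75
[-2.68 -1.64  0.06]
```

Call:
carry_out([
  [[0,0,0],[0,0,0],1],
  [[0,0,0],[0,0,0],1],
  [[0,0,0],[0,0,0],1],
  [[0,0,-1.5],[0,0,0],1],
  [[0,0,-3],[0,0,0],1],
  [[-2.7,-1.6,-3],[0,0,0],1],
  [[-2.7,-1.6,-3],[0,0,0],1],
  [[-2.7,-1.6,-2],[0,0,0],1],
  [[-2.7,-1.6,-1],[0,0,0],1],
  [[-2.7,-1.6,-0.5],[0,0,0],1],
  [[-2.7,-1.6,0],[0,0,0],1],
  [[-2.7,-1.6,0],[0,0,0],1],
])

```text
clock: 27.95
tool_pos: [0.4848, 0.0804, 0.0953]
eef_rot: [1.0, -0.003, -0.0, 0.0]
contact_force: [0.7, -0.2, 1.2]
opening: 0.206
finger_force: 25.0
```

Call:
carry_out([
  [[0,0,0],[0,0,0],1],
  [[0,0,0],[0,0,0],1],
  [[0,0,0],[0,0,0],1],
  [[0,0,0],[0,0,0],1],
  [[0,0,0],[0,0,0],1],
  [[0,0,0],[0,0,0],1],
  [[0,0,0],[0,0,0],1],
  [[0,0,0],[0,0,0],1],
  [[0,0,0],[0,0,0],1],
  [[0,0,0],[0,0,0],1],
  [[0,0,0],[0,0,0],1],
  [[0,0,0],[0,0,0],1],
])

```text
clock: 29.15
tool_pos: [0.4848, 0.081, 0.0961]
eef_rot: [1.0, -0.002, 0.0, -0.0]
contact_force: [0.3, -1.1, 1.6]
opening: 0.203
finger_force: 25.0
```

```bash
python3 f.py
```

```text
[-0.2  -1.6   1.26] [0.54 0.39 0.39] [0.4848 0.0812 0.0961] 29.35
```

Call:
carry_out([
  [[0,0,0],[0,0,0],1],
  [[0,0,0],[0,0,0],1],
  [[0,0,0],[0,0,0],1],
  [[0,0,0],[0,0,0],1],
])

```text
clock: 29.75
tool_pos: [0.4848, 0.0811, 0.0961]
eef_rot: [1.0, -0.002, 0.0, -0.0]
contact_force: [0.8, -0.9, 0.6]
opening: 0.204
finger_force: 25.0
```

Call:
carry_out([
  [[0,0,-3],[0,0,0],1],
  [[0,0,-7],[0,0,0],1],
  [[-2,4,-11],[0,0,0],1],
  [[-5,8.5,-14],[0,0,0],1],
  [[-6,13.5,-14],[0,0,0],1],
  [[-6,15.5,-14],[0,0,0],1],
  [[-6,15.5,-14],[0,0,0],1],
  [[-6,15.5,-14],[0,0,0],1],
  [[-6,15.5,-14],[0,0,0],1],
])

```text
clock: 30.65
tool_pos: [0.4242, -0.0721, 0.2357]
eef_rot: [1.0, -0.001, -0.0, -0.001]
contact_force: [0.4, -0.7, -1.0]
opening: 0.203
finger_force: 25.0
```

```bash
python3 v.py
```

```text
[ 0.4242 -0.072   0.2356] [ 1.e+00 -7.e-04 -5.e-04 -5.e-04]
[ 13.9 163. ] [0.4385 0.2041] [7.8 9.4]
[389.3 162.3] [ 0.4385 -0.1854] [8.2 8.6]
[278.8 143.4] [ 0.4581 -0.0709] [8.3 9.2]
[405.8 136.6] [ 0.4646 -0.1998] [8.3 9.5]
[ 15.  134.3] [0.4678 0.1967] [4.  7.8]
[126.6 118. ] [0.4836 0.0813] [8.3 9.7]
[280.5 113.3] [ 0.4878 -0.0727] [9.1 9.3]
[137.6  90.3] [0.5098 0.0672] [8.8 9.8]
[444.4 193.3] [67.8 76.7] 89.9 px [ 32. 156.]
[ 442.4 -198.3] [64.5 76.4] 81.3 px [403. 157.]
[467.1 -81. ] [76.4 64.3] 16.1 px [289. 133.]
[487.8  68.5] [64.8 76.3] 81.5 px [138. 112.]
tip move to [0.4385 0.2041] [  1.55 -27.62  14.04]
tip move to [ 0.4385 -0.1854] [ 1.6  11.33 14.  ]
tip move to [ 0.4581 -0.0709] [ 3.55 -0.13 14.01]
tip move to [ 0.4646 -0.1998] [ 4.22 12.76 14.  ]
tip move to [0.4678 0.1967] [  4.48 -26.89  14.04]
tip move to [0.4836 0.0813] [  6.08 -15.35  14.02]
tip move to [ 0.4878 -0.0727] [ 6.52  0.05 14.01]
tip move to [0.5098 0.0672] [  8.7  -13.94  14.02]
```

Board 2 is done. Board 3's input land is at shift (6.5, 0, 14).

Call:
carry_out([
  [[3.5,0,4],[0,0,0],1],
  [[6.5,0,8],[0,0,0],1],
  [[6.5,0,11],[0,0,0],1],
  [[6.5,0,12],[0,0,0],1],
  [[6.5,0,12.5],[0,0,0],1],
  [[6.5,0,13.2],[0,0,0],1],
  [[6.5,0,13.6],[0,0,0],1],
  [[6.5,0,14],[0,0,0],1],
  [[6.5,0,14],[0,0,0],1],
  [[6.5,0,14],[0,0,0],1],
  [[6.5,0,14],[0,0,0],1],
  [[6.5,0,14],[0,0,0],1],
])

```text
clock: 31.9
tool_pos: [0.4893, -0.074, 0.0964]
eef_rot: [1.0, -0.002, 0.0, -0.0]
contact_force: [0.2, 0.0, 1.5]
opening: 0.202
finger_force: 25.0
```

Call:
carry_out([
  [[0,0,0],[0,0,0],1],
  [[0,0,0],[0,0,0],1],
  [[0,0,0],[0,0,0],1],
  [[0,0,0],[0,0,0],1],
  [[0,0,0],[0,0,0],1],
  [[0,0,0],[0,0,0],1],
  [[0,0,0],[0,0,0],1],
  [[0,0,0],[0,0,0],1],
  [[0,0,0],[0,0,0],1],
  [[0,0,0],[0,0,0],1],
  [[0,0,0],[0,0,0],1],
  [[0,0,0],[0,0,0],1],
])

```text
clock: 33.1
tool_pos: [0.4892, -0.074, 0.0961]
eef_rot: [1.0, -0.002, 0.0, -0.0]
contact_force: [1.0, 0.1, 1.1]
opening: 0.203
finger_force: 25.0
```

```bash
python3 f.py;  python3 - <<'E'
from plant import r
from h import *
print(local(r,(.4581+.0012,-.0709+.0003,.0955)))
E
```

```text
[1.05 0.58 1.14] [0.31 0.38 0.61] [ 0.4891 -0.074   0.0961] 33.3
[-2.98 -0.33  0.06]
```

Call:
carry_out([
  [[0,0,0],[0,0,0],1],
  [[0,0,0],[0,0,0],1],
  [[0,0,0],[0,0,0],1],
  [[0,0,-1.5],[0,0,0],1],
  [[0,0,-3],[0,0,0],1],
  [[-3,-0.3,-3],[0,0,0],1],
  [[-3,-0.3,-3],[0,0,0],1],
  [[-3,-0.3,-2],[0,0,0],1],
  [[-3,-0.3,-1],[0,0,0],1],
  [[-3,-0.3,-0.5],[0,0,0],1],
  [[-3,-0.3,0],[0,0,0],1],
  [[-3,-0.3,0],[0,0,0],1],
])

```text
clock: 34.5
tool_pos: [0.4592, -0.0709, 0.0953]
eef_rot: [1.0, -0.002, -0.0, -0.0]
contact_force: [0.5, -0.3, 1.5]
opening: 0.206
finger_force: 25.0
```

Call:
carry_out([
  [[0,0,0],[0,0,0],1],
  [[0,0,0],[0,0,0],1],
  [[0,0,0],[0,0,0],1],
  [[0,0,0],[0,0,0],1],
  [[0,0,0],[0,0,0],1],
  [[0,0,0],[0,0,0],1],
  [[0,0,0],[0,0,0],1],
  [[0,0,0],[0,0,0],1],
  [[0,0,0],[0,0,0],1],
  [[0,0,0],[0,0,0],1],
  [[0,0,0],[0,0,0],1],
  [[0,0,0],[0,0,0],1],
])

```text
clock: 35.7
tool_pos: [0.4591, -0.0708, 0.0961]
eef_rot: [1.0, -0.002, 0.0, -0.0]
contact_force: [0.1, 0.2, 1.4]
opening: 0.2
finger_force: 25.0
```

```bash
python3 f.py
```

```text
[0.05 0.43 0.88] [0.31 0.69 0.6 ] [ 0.4591 -0.0709  0.0961] 35.9
```

Call:
carry_out([
  [[0,0,0],[0,0,0],1],
  [[0,0,0],[0,0,0],1],
  [[0,0,0],[0,0,0],1],
  [[0,0,0],[0,0,0],1],
])

```text
clock: 36.3
tool_pos: [0.4591, -0.0708, 0.0961]
eef_rot: [1.0, -0.002, 0.0, -0.0]
contact_force: [0.1, 0.0, 2.2]
opening: 0.204
finger_force: 25.0
```

Call:
carry_out([
  [[0,0,-3],[0,0,0],1],
  [[0,0,-7],[0,0,0],1],
  [[-2,4,-11],[0,0,0],1],
  [[-5,8.5,-14],[0,0,0],1],
  [[-5,12.5,-14],[0,0,0],1],
  [[-5,12.5,-14],[0,0,0],1],
  [[-5,12.5,-14],[0,0,0],1],
  [[-5,12.5,-14],[0,0,0],1],
])

```text
clock: 37.1
tool_pos: [0.4084, -0.1942, 0.2354]
eef_rot: [1.0, -0.002, -0.001, -0.001]
contact_force: [0.2, -0.1, -1.1]
opening: 0.203
finger_force: 25.0
```

```bash
python3 v.py
```

```text
[ 0.4086 -0.1937  0.2353] [ 1.e+00 -1.e-03 -8.e-04 -9.e-04]
[270.9 147. ] [ 0.4385 -0.1849] [8.3 8.6]
[157. 128.] [ 0.4579 -0.0703] [8.3 9.1]
[284.9 120.7] [ 0.4647 -0.1992] [8.4 9.3]
[  2.2 102.1] [0.4835 0.0802] [ 5.5 10.1]
[156.   96.8] [ 0.4879 -0.0723] [8.3 9.8]
[521.  104.5] [ 0.4794 -0.4324] [52.9 64.3]
[ 5.9 72.2] [0.5111 0.0703] [4.1 8.4]
[ 442.4 -197.7] [64.2 76.3] 81.3 px [283. 142.]
[467.  -80.3] [76.5 64.4] 16.3 px [166. 118.]
[486.6  60.9] [48.9 76.4] 81.5 px [24. 98.]
tip move to [ 0.4385 -0.1849] [ 3.17 -0.89 13.98]
tip move to [ 0.4579 -0.0703] [  5.08 -12.36  14.  ]
tip move to [ 0.4647 -0.1992] [ 5.79  0.53 13.97]
tip move to [0.4835 0.0802] [  7.61 -27.41  14.02]
tip move to [ 0.4879 -0.0723] [  8.08 -12.16  13.99]
tip move to [ 0.4794 -0.4324] [ 7.3  23.85 13.93]
tip move to [0.5111 0.0703] [ 10.38 -26.43  14.01]
```

Call:
carry_out([
  [[3.5,0.4,4],[0,0,0],1],
  [[5.75,0.4,8],[0,0,0],1],
  [[5.75,0.4,11],[0,0,0],1],
  [[5.75,0.4,12],[0,0,0],1],
  [[5.75,0.4,12.5],[0,0,0],1],
  [[5.75,0.4,13.2],[0,0,0],1],
  [[5.75,0.4,13.6],[0,0,0],1],
  [[5.75,0.4,14],[0,0,0],1],
  [[5.75,0.4,14],[0,0,0],1],
  [[5.75,0.4,14],[0,0,0],1],
  [[5.75,0.4,14],[0,0,0],1],
  [[5.75,0.4,14],[0,0,0],1],
])

```text
clock: 38.35
tool_pos: [0.4663, -0.2, 0.0964]
eef_rot: [1.0, -0.002, 0.0, 0.0]
contact_force: [0.3, 0.3, 1.9]
opening: 0.202
finger_force: 25.0
```

Call:
carry_out([
  [[0,0,0],[0,0,0],1],
  [[0,0,0],[0,0,0],1],
  [[0,0,0],[0,0,0],1],
  [[0,0,0],[0,0,0],1],
  [[0,0,0],[0,0,0],1],
  [[0,0,0],[0,0,0],1],
  [[0,0,0],[0,0,0],1],
  [[0,0,0],[0,0,0],1],
  [[0,0,0],[0,0,0],1],
  [[0,0,0],[0,0,0],1],
  [[0,0,0],[0,0,0],1],
  [[0,0,0],[0,0,0],1],
])

```text
clock: 39.55
tool_pos: [0.4661, -0.2, 0.0961]
eef_rot: [1.0, -0.002, 0.0, 0.0]
contact_force: [1.0, 0.1, 2.2]
opening: 0.204
finger_force: 25.0
```

```bash
python3 f.py;  python3 - <<'E'
from plant import r
from h import *
print(local(r,(.4385+.0012,-.1851+.0003,.0955)))
E
```

```text
[ 1.47 -0.28  0.93] [0.29 0.26 0.41] [ 0.4661 -0.1999  0.0961] 39.75
[-2.64 -1.5   0.06]
```

Call:
carry_out([
  [[0,0,0],[0,0,0],1],
  [[0,0,0],[0,0,0],1],
  [[0,0,0],[0,0,0],1],
  [[0,0,-1.5],[0,0,0],1],
  [[0,0,-3],[0,0,0],1],
  [[-2.65,-1.5,-3],[0,0,0],1],
  [[-2.65,-1.5,-3],[0,0,0],1],
  [[-2.65,-1.5,-2],[0,0,0],1],
  [[-2.65,-1.5,-1],[0,0,0],1],
  [[-2.65,-1.5,-0.5],[0,0,0],1],
  [[-2.65,-1.5,0],[0,0,0],1],
  [[-2.65,-1.5,0],[0,0,0],1],
])

```text
clock: 40.95
tool_pos: [0.4396, -0.1848, 0.0953]
eef_rot: [1.0, -0.002, -0.0, -0.0]
contact_force: [0.1, 0.5, 1.6]
opening: 0.206
finger_force: 25.0
```

Call:
carry_out([
  [[0,0,0],[0,0,0],1],
  [[0,0,0],[0,0,0],1],
  [[0,0,0],[0,0,0],1],
  [[0,0,0],[0,0,0],1],
  [[0,0,0],[0,0,0],1],
  [[0,0,0],[0,0,0],1],
  [[0,0,0],[0,0,0],1],
  [[0,0,0],[0,0,0],1],
  [[0,0,0],[0,0,0],1],
  [[0,0,0],[0,0,0],1],
  [[0,0,0],[0,0,0],1],
  [[0,0,0],[0,0,0],1],
])

```text
clock: 42.15
tool_pos: [0.4396, -0.1848, 0.0961]
eef_rot: [1.0, -0.002, 0.0, -0.0]
contact_force: [-0.6, 0.5, 0.6]
opening: 0.204
finger_force: 25.0
```

```bash
python3 f.py
```

```text
[-0.91  0.67  1.23] [0.31 0.25 0.4 ] [ 0.4396 -0.1848  0.0961] 42.35
```

Call:
carry_out([
  [[0,0,0],[0,0,0],1],
  [[0,0,0],[0,0,0],1],
  [[0,0,0],[0,0,0],1],
  [[0,0,0],[0,0,0],1],
])

```text
clock: 42.75
tool_pos: [0.4396, -0.1848, 0.0961]
eef_rot: [1.0, -0.002, 0.0, -0.0]
contact_force: [-0.8, -0.5, 1.0]
opening: 0.2
finger_force: 25.0
```

Call:
carry_out([
  [[0,0,-3],[0,0,0],1],
  [[0,0,-7],[0,0,0],1],
  [[0,0,-11],[0,0,0],1],
  [[0,0,-15.5],[0,0,0],1],
  [[0,-4,-17],[0,0,0],1],
  [[0,-8.5,-17],[0,0,0],1],
  [[0,-13,-17],[0,0,0],1],
  [[0,-13,-17],[0,0,0],1],
  [[0,-13,-17],[0,0,0],1],
])

```text
clock: 43.65
tool_pos: [0.4401, -0.0537, 0.266]
eef_rot: [1.0, -0.001, -0.0, 0.0]
contact_force: [0.5, -1.0, -0.0]
opening: 0.199
finger_force: 25.0
```

```bash
python3 v.py
```

```text
[ 0.4401 -0.0553  0.2661] [ 1.0e+00 -2.2e-03  1.0e-04  3.0e-04]
[396.5 172.5] [ 0.438  -0.1858] [7.1 8.1]
[ 52.1 172.4] [0.4387 0.2036] [7.2 8.8]
[295.5 155.1] [ 0.4578 -0.0714] [7.4 8.3]
[411.5 149.2] [ 0.4641 -0.1999] [7.2 8.6]
[ 54.8 147.2] [0.4669 0.1953] [5.5 7.9]
[156.7 131.5] [0.4838 0.0808] [7.4 8.3]
[297.6 127.8] [ 0.4875 -0.0732] [7.4 8.5]
[167.2 106.5] [0.51   0.0668] [7.6 8.5]
[444.7 191.6] [75.3 65.1] 0.1 px [ 62. 166.]
[ 442.  -198.7] [64.7 76.4] 81.5 px [408. 168.]
[466.7 -81.3] [76.4 64.3] 16.2 px [305. 146.]
[487.8  67.9] [64.4 76.4] 81.6 px [168. 126.]
tip move to [ 0.438  -0.1858] [-0.   13.01 17.07]
tip move to [0.4387 0.2036] [ -0.1  -25.93  17.04]
tip move to [ 0.4578 -0.0714] [ 1.93  1.57 17.06]
tip move to [ 0.4641 -0.1999] [ 2.61 14.41 17.07]
tip move to [0.4669 0.1953] [  2.72 -25.11  17.04]
tip move to [0.4838 0.0808] [  4.46 -13.67  17.05]
tip move to [ 0.4875 -0.0732] [ 4.9   1.73 17.06]
tip move to [0.51   0.0668] [  7.09 -12.28  17.05]
```

Call:
carry_out([
  [[3,-4,0],[0,0,0],1],
  [[6,-8,0],[0,0,0],1],
  [[9,-12,0],[0,0,0],1],
  [[12,-16,0],[0,0,0],1],
  [[16,-19,0],[0,0,0],1],
  [[19,-21.7,0],[0,0,0],1],
  [[19,-21.7,0],[0,0,0],1],
  [[19,-21.7,0],[0,0,0],1],
  [[19,-21.7,0],[0,0,0],1],
  [[19,-21.7,0],[0,0,0],1],
])

```text
clock: 44.7
tool_pos: [0.6306, 0.159, 0.2664]
eef_rot: [1.0, -0.004, -0.0, 0.0]
contact_force: [0.8, -0.7, -0.6]
opening: 0.203
finger_force: 25.0
```

```bash
python3 - <<'E'
from plant import r
from h import *
s=snap(r,"wrist","w10"); st=r.get_state(); print(st["tool_pos"].round(4),st["eef_rot"].round(4),st["q"].round(2))
u,v=proj(s,(.689,.1616,.075)); print(u,v)
g=cv2.cvtColor(s["image"],cv2.COLOR_RGB2GRAY)
# rim annulus: bright ring around dark bore; rows/cols through the predicted centre
print("row",[(int(c),int(g[int(v),int(c)])) for c in range(int(u)-48,int(u)+49,3)])
print("col",[(int(c),int(g[int(c),int(u)])) for c in range(max(int(v)-48,0),int(v)+60,3)])
m=(g<70).astype(np.uint8); k=np.zeros_like(m); cv2.circle(k,(int(u),int(v)),32,1,-1)
for c in cv2.findContours(m&k,cv2.RETR_EXTERNAL,cv2.CHAIN_APPROX_NONE)[0]:
    if cv2.contourArea(c)>200:
        e=cv2.fitEllipse(c); print("bore",e,onz(s,*e[0],.075))
print("tip pred",proj(s,st["tool_pos"]-[.0015,0,.0905]))
E
```

```text
[0.6307 0.1596 0.2665] [ 1.0e+00 -3.5e-03 -1.0e-04  1.0e-04] [-0.6   0.76  0.56  1.47 -0.44  1.04 -1.52]
276.3439126801897 120.59763741888617
row [(228, 116), (231, 116), (234, 115), (237, 116), (240, 84), (243, 88), (246, 87), (249, 87), (252, 172), (255, 188), (258, 181), (261, 164), (264, 92), (267, 79), (270, 80), (273, 79), (276, 81), (279, 81), (282, 81), (285, 88), (288, 108), (291, 179), (294, 170), (297, 179), (300, 80), (303, 81), (306, 80), (309, 85), (312, 84), (315, 115), (318, 115), (321, 115), (324, 114)]
col [(72, 176), (75, 177), (78, 110), (81, 139), (84, 89), (87, 91), (90, 88), (93, 89), (96, 159), (99, 182), (102, 177), (105, 180), (108, 78), (111, 82), (114, 81), (117, 80), (120, 81), (123, 81), (126, 81), (129, 105), (132, 105), (135, 190), (138, 184), (141, 180), (144, 123), (147, 87), (150, 86), (153, 80), (156, 115), (159, 115), (162, 115), (165, 114), (168, 114), (171, 115), (174, 114), (177, 113)]
tip pred [279.02097165 217.48532862]
```

Call:
carry_out([
  [[4,-0.22,0],[0,0,0],1],
  [[6.03,-0.22,0],[0,0,0],1],
  [[6.03,-0.22,0],[0,0,0],1],
  [[6.03,-0.22,4],[0,0,0],1],
  [[6.03,-0.22,8],[0,0,0],1],
  [[6.03,-0.22,8],[0,0,0],1],
  [[6.03,-0.22,8],[0,0,0],1],
])

```text
clock: 45.45
tool_pos: [0.6908, 0.1631, 0.1868]
eef_rot: [1.0, -0.002, -0.0, 0.0]
contact_force: [1.2, 0.1, -1.6]
opening: 0.204
finger_force: 25.0
```

```bash
python3 - <<'E'
from plant import r
from h import *
st=r.get_state(); print(st["tool_pos"].round(4),st["contact_force"],local(r,(.691,.1622,.104)))
E
```

```text
[0.6908 0.1631 0.1868] [ 1.21785191  0.07038488 -1.58829919] [0.03 0.09 8.28]
```

Tip at z ≈ 0.096, above the rim. I'll lower it into the bore.

Call:
carry_out([
  [[0,0.05,2.5],[0,0,0],1],
  [[0,0.05,4.5],[0,0,0],1],
  [[0,0.05,6],[0,0,0],1],
  [[0,0.05,7.2],[0,0,0],1],
  [[0,0.05,7.8],[0,0,0],1],
  [[0,0.05,8.2],[0,0,0],1],
  [[0,0.05,8.3],[0,0,0],1],
  [[0,0.05,8.3],[0,0,0],1],
  [[0,0.05,8.3],[0,0,0],1],
])

```text
clock: 46.35
tool_pos: [0.6919, 0.1628, 0.1037]
eef_rot: [1.0, -0.002, 0.001, -0.0]
contact_force: [0.0, -0.2, -1.2]
opening: 0.202
finger_force: 25.0
```

```bash
python3 f.py
```

```text
[-0.22  0.08  0.36] [0.43 0.2  0.46] [0.6917 0.1629 0.1035] 46.55
```

Call:
carry_out([
  [[0,0,0],[0,0,0],0.77],
  [[0,0,0],[0,0,0],0.72],
  [[0,0,0],[0,0,0],0.6],
  [[0,0,0],[0,0,0],0.5],
  [[0,0,0],[0,0,0],0.5],
  [[0,0,-2],[0,0,0],0.5],
  [[0,0,-6],[0,0,0],0.5],
  [[0,0,-10],[0,0,0],0.5],
  [[0,0,-14],[0,0,0],0.5],
  [[0,0,-16.5],[0,0,0],0.4],
  [[0,0,-16.5],[0,0,0],0.4],
  [[0,0,-16.5],[0,0,0],0.4],
])

```text
clock: 47.75
tool_pos: [0.6912, 0.1628, 0.2679]
eef_rot: [1.0, -0.002, -0.0, -0.0]
contact_force: [-0.9, 0.2, -0.8]
opening: 0.6
finger_force: 0.0
```

```bash
python3 - <<'E'
from plant import r
from h import *
s=snap(r,"wrist","w11"); st=r.get_state(); print(st["tool_pos"].round(4),st["opening"])
g=cv2.cvtColor(s["image"],cv2.COLOR_RGB2GRAY)
for p in ((.6895,.1622,.156),(.6895,.1622,.075)): print(proj(s,p))
u,v=proj(s,(.6895,.1622,.156)); u=int(u);v=int(v)
print("row",[(c,int(g[v,c])) for c in range(u-24,u+25,2)])
print("col",[(c,int(g[c,u])) for c in range(v-70,v+40,3)])
u2,v2=proj(s,(.6895,.1622,.075)); v2=int(v2)-12
print("ring row",v2,[(c,int(g[v2,c])) for c in range(u-40,u+41,2)])
t=snap(r,"top")
for q in greens(t): print(np.round(np.array(q[0][0]),1),np.round(q[0][1],1))
print("spool px patch",t["image"][212,130],"cleaner",t["image"][212,429])
E
```

```text
[0.6905 0.163  0.2667] 0.6013604327344578
[280.8194715  208.89618134]
[280.57935401 184.74725726]
row [(256, 111), (258, 104), (260, 104), (262, 104), (264, 105), (266, 106), (268, 63), (270, 90), (272, 98), (274, 102), (276, 103), (278, 104), (280, 103), (282, 103), (284, 103), (286, 104), (288, 96), (290, 90), (292, 94), (294, 96), (296, 96), (298, 96), (300, 95), (302, 95), (304, 96)]
col [(138, 85), (141, 82), (144, 84), (147, 81), (150, 83), (153, 82), (156, 99), (159, 98), (162, 97), (165, 172), (168, 25), (171, 34), (174, 68), (177, 66), (180, 68), (183, 68), (186, 69), (189, 67), (192, 104), (195, 111), (198, 114), (201, 114), (204, 114), (207, 103), (210, 103), (213, 103), (216, 102), (219, 101), (222, 101), (225, 80), (228, 95), (231, 95), (234, 95), (237, 96), (240, 96), (243, 94), (246, 95)]
ring row 172 [(240, 100), (242, 102), (244, 104), (246, 77), (248, 81), (250, 82), (252, 81), (254, 81), (256, 81), (258, 81), (260, 84), (262, 128), (264, 172), (266, 173), (268, 120), (270, 17), (272, 28), (274, 29), (276, 27), (278, 27), (280, 28), (282, 26), (284, 27), (286, 28), (288, 28), (290, 16), (292, 171), (294, 171), (296, 167), (298, 104), (300, 76), (302, 75), (304, 75), (306, 74), (308, 73), (310, 74), (312, 80), (314, 73), (316, 105), (318, 105), (320, 105)]
[ 442.4 -198.7] [62.7 73.7]
[444.7 190.7] [63. 74.]
[467.4 -82. ] [73.8 62.4]
[488.1  67. ] [62.  73.7]
[527.8 719.6] [181.9  69.9]
spool px patch [26 25 25] cleaner [167 147  61]
```

The probe top face matches the seated, upright prediction to about 1 px, and the collar is centred inside the rim. I'm handing in the job.

```bash
python3 -c "
from plant import r
print(r.finish_job())"
```

```text
the job is handed in; nothing more can be done
None
```

I set the dials to 4, 7 and 2, probed both lands on all four boards from left to right, and stood the probe back in its stand. The job is handed in at about 48 s, but the hand-in returned no verdict.

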